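# Pack the ward caddy for the feeding round

### The arm

A 6-joint arm with a two-finger parallel gripper is mounted at the origin on the work surface. World frame = base frame: x ahead of the robot, y to its left, z up, the work surface at z = 0. Lengths are in m, angles in rad, forces in N, time in s.
With the tool pointing down it reaches from about 0.375 to 0.9 m from the base axis. Payload 3.1 kg.
Tool frame: the origin (TCP) lies between the finger pads; the fingertips stand 8 mm ahead of it and the grasp point (between the pads) lies 11 mm behind it; z points along the fingers, y is the line along which they close (so a half turn about z gives the same grasp; the last joint's range is limited). The gripper opens to 87 mm and grips with 3 to 60 N. Pads are 19 mm wide; open, the fingers measure 117 mm over their backs; the gripper's body (75 mm by 190 mm) begins 51 mm behind the grasp point.
Start: joints at [-0.178, 0.527, 1.433, -0, 1.181, -0.178], TCP at [0.625, 0, 0.197] pointing down, gripper open.
Joint ranges: [-3.08, 3.08], [-0.75, 2.2], [0.22, 2.44], [-1.43, 4.57], [0, 2.65], [-2.85, 2.85]. Speed limits (rad/s): [2.79, 2.79, 3.14, 3.14, 3.14, 3.14].

### API

Orientations are given as a unit quaternion [x, y, z, w].
In Python, from rig import robot, vision, job gives the robot as it stands.
- The arm moves only by the shell command python3 -m handwheel 'ROWS' [OPENING] [FORCE]. ROWS is JSON, a list of rows, each a list of 4 numbers: the shift along the tool's x, y, z as a fraction of full scale, then the turn about the tool's z as a fraction of full scale. A call has 1 to 20 rows; each row is the pose to reach, as a shift and turn from the pose commanded when the call began, along the tool's axes at that moment, turning the shorter way round; what a row does not reach only later rows make up. Full scale, the value 1, is 300 mm for a shift and 2 pi rad for a turn. A row lasts 1/12 s, in which the tool goes at most 41.7 mm and 7.16 degrees, less where a joint would pass 70% of its speed; a pose out of reach is approached as far as the arm can. A call with a number of a shift or a turn outside -1 to 1 is refused whole. A call with a gripper value outside its range is refused whole. OPENING is the opening in per cent of the stroke, from 0 (shut) to 100 (fully open), set as the call begins (- or left out, the last holds). The fingers move at their own pace and stop on an object; FORCE is the grip in N (left out, the last holds). Time passes only in rows, so rows that repeat a pose let the fingers close. It gives the time, the measured TCP pose, the force, the opening and the grip force at its end, in the units of the state.
- robot.get_obs(): the state, without advancing time (a new reading comes with each control period).
- vision.camera(name): name is "scene" or "side" or "wrist"; returns a dict with "frame" (384x512x3 uint8, red, green, blue), "K" (3x3 intrinsics, pixels), "k1" (the pictures are not rectified: a ray, as slopes to the right and down, at radius r is drawn at 1 + k1 r^2 times it, then the intrinsics apply), "cam_to_world" (4x4, takes a point from camera to world coordinates); the wrist camera has in their place "hand_eye" (4x4, takes a point from camera to tool coordinates, whose origin is the TCP and whose axes are the flange's). Camera axes: x right, y down, z forward; pixel columns grow to the right and rows downward; lengths in m; the calibration is good to about 2 mm. A picture is of the moment at which its call begins: read the wrist's pose just before it. There is no depth.
- job.hand_in(): hands the job in; it is judged then, once.
Trained networks look in the newest picture that a camera, given by its name, has taken for a name from the list of things; names that differ only in an ending like _2 or _b are one class to them, and where a whole thing is asked for, a point or a joint stands for the part that bears it (a point fixed in the world has none). Each returns a list of dicts, best first, with "conf" (0 to 1); they miss things now and then, are a little off and sometimes report something else, mostly with a low value. They report only what shows in the picture. A call takes as long as a camera call.
- vision.look_for(camera, label): "point" ([row, column] in pixels, amid what is visible of it).
- vision.outline_of(camera, label): "mask" (384x512 bool, what is visible of it) and "point" ([row, column] in pixels, amid what is visible of it).
The state is a dict: "time": time; "q": joint angles; "joint_velocities": joint speeds; "joint_torque": joint torques, N m; "position": TCP position; "tool_rot": TCP orientation; "ft_force": force on the tool from outside, world axes, zero at the start; "moment": the same for the moment, N m; "grip_width": finger opening in m; "grip_force": force on a finger pad.
Only numpy, scipy, OpenCV 4.12 (cv2) and the standard library are available. Lean on these libraries where they do the work, as an engineer would, in place of code of your own. Each camera call takes 0.05 s, during which the arm holds its last target. There are 200 camera calls.

### The job

Pack the blue ward caddy for the feeding round: stand the largest steel measuring cup in the caddy's big bay, then nest the other cups that are there into it, largest first, each one fully down and upright inside the last, with every handle pointing out over the bay's low front lip. Stand each amber bottle upright in a pocket of its own at the caddy's other end, and do not disturb the tub of wipes or the spray bottle.

Things in the scene. Friction and masses are not known exactly. Their poses are not given: they have to be found in the camera images.
- caddy: Blue open plastic caddy, 170 mm (x) by 310 mm (y), fixed to the counter, standing level; walls 5 mm thick and 50 mm high (dividers between pockets 45 mm), floor 4 mm thick. Origin: centre of its underside on the counter. Its x points to the back, its front (-x) faces the robot. At its -y end is the one big bay, inside 160 by 160 mm, whose front wall is only a 22 mm high lip; at its +y end are four bottle pockets, two by two, inside 77 mm (x) by 65 mm (y) each.
- bay (a point): Centre of the bay's floor, on the floor's upper face (4 mm above the counter).
- pocket0 (a point): Centre of the floor of bottle pocket 0 (back row, end column), on its upper face; the pocket is 41 to 46 mm deep. Axes as the caddy's.
- pocket1 (a point): Centre of the floor of bottle pocket 1 (front row, end column), on its upper face; the pocket is 41 to 46 mm deep. Axes as the caddy's.
- pocket2 (a point): Centre of the floor of bottle pocket 2 (back row, middle column), on its upper face; the pocket is 41 to 46 mm deep. Axes as the caddy's.
- pocket3 (a point): Centre of the floor of bottle pocket 3 (front row, middle column), on its upper face; the pocket is 41 to 46 mm deep. Axes as the caddy's.
- cup1_centre (a point): Stainless measuring cup, the largest of up to four: round, 120 mm across at the rim, 106 mm at the foot, 78 mm high, wall 3 mm, floor 4 mm thick. This point is on its axis half-way up (39 mm above its underside). Axes: z up its axis; its strap handle points along its own -x. Cups nested on one another's floors come with their rims level.
- cup1_handle (a point): Where to hold the handle of cup1: 91 mm out from the cup's axis and 105 mm above its underside. The handle is a flat steel strap 16 mm wide and 5 mm thick that starts at the rim and rises straight outwards at 45 degrees, 55 mm out and 55 mm up; this point is 32 mm out from its root. Pinch it across its width from above. Axes as the cup's.
- cup2_centre (a point): Stainless measuring cup, the second of up to four: round, 94 mm across at the rim, 83 mm at the foot, 74 mm high, wall 3 mm, floor 4 mm thick. This point is on its axis half-way up (37 mm above its underside). Axes: z up its axis; its strap handle points along its own -x. Cups nested on one another's floors come with their rims level. May be absent.
- cup2_handle (a point): Where to hold the handle of cup2: 78 mm out from the cup's axis and 101 mm above its underside. The handle is a flat steel strap 16 mm wide and 5 mm thick that starts at the rim and rises straight outwards at 45 degrees, 55 mm out and 55 mm up; this point is 32 mm out from its root. Pinch it across its width from above. Axes as the cup's.
- cup3_centre (a point): Stainless measuring cup, the third of up to four: round, 70 mm across at the rim, 62 mm at the foot, 70 mm high, wall 3 mm, floor 4 mm thick. This point is on its axis half-way up (35 mm above its underside). Axes: z up its axis; its strap handle points along its own -x. Cups nested on one another's floors come with their rims level. May be absent.
- cup3_handle (a point): Where to hold the handle of cup3: 66 mm out from the cup's axis and 97 mm above its underside. The handle is a flat steel strap 16 mm wide and 5 mm thick that starts at the rim and rises straight outwards at 45 degrees, 55 mm out and 55 mm up; this point is 32 mm out from its root. Pinch it across its width from above. Axes as the cup's.
- cup4_centre (a point): Stainless measuring cup, the smallest of up to four: round, 50 mm across at the rim, 44 mm at the foot, 66 mm high, wall 3 mm, floor 4 mm thick. This point is on its axis half-way up (33 mm above its underside). Axes: z up its axis; its strap handle points along its own -x. Cups nested on one another's floors come with their rims level. May be absent.
- cup4_handle (a point): Where to hold the handle of cup4: 56 mm out from the cup's axis and 93 mm above its underside. The handle is a flat steel strap 16 mm wide and 5 mm thick that starts at the rim and rises straight outwards at 45 degrees, 55 mm out and 55 mm up; this point is 32 mm out from its root. Pinch it across its width from above. Axes as the cup's.
- bottle1_centre (a point): Round amber bottle, 48 mm in diameter up to 80 mm height, white cap 40 mm across above, 100 mm high in all. This point is on its axis half-way up (50 mm above its underside); z is its axis. May be absent.
- bottle2_centre (a point): Round amber bottle, 48 mm in diameter up to 80 mm height, white cap 40 mm across above, 100 mm high in all. This point is on its axis half-way up (50 mm above its underside); z is its axis. May be absent.
- bottle3_centre (a point): Round amber bottle, 48 mm in diameter up to 80 mm height, white cap 40 mm across above, 100 mm high in all. This point is on its axis half-way up (50 mm above its underside); z is its axis. May be absent.
- bottle4_centre (a point): Round amber bottle, 48 mm in diameter up to 80 mm height, white cap 40 mm across above, 100 mm high in all. This point is on its axis half-way up (50 mm above its underside); z is its axis. May be absent.
- spray: Bystander: green spray bottle 72 mm in diameter, 205 mm high, white trigger head. Origin: centre of its underside.
- wipes: Bystander: white tub of wipes with a green lid, 88 mm in diameter, 123 mm high. Origin: centre of its underside.

How it is judged:
On the way, in this order (a step that is already met when the one before it is completed fails the run):
1. the largest cup stands upright on the floor of the bay (z of cup1_centre in the frame of caddy below 0.049 m and angle between cup1_centre's own z axis and vertical below 0.12 rad and y of cup1_centre in the frame of caddy between -0.125 and -0.015 m and x of cup1_centre in the frame of caddy between -0.055 and 0.055 m), for 0.2 s.
2. the second cup (cup2, if it is there) stands upright, fully down, inside the larger ones (z of cup2_centre in the frame of caddy below 0.052 m and angle between cup2_centre's own z axis and vertical below 0.12 rad and y of cup2_centre in the frame of caddy between -0.125 and -0.015 m and x of cup2_centre in the frame of caddy between -0.055 and 0.055 m and horizontal distance between cup2_centre and cup1_centre below 0.036 m), for 0.2 s.
3. the third cup (cup3, if it is there) stands upright, fully down, inside the larger ones (z of cup3_centre in the frame of caddy below 0.054 m and angle between cup3_centre's own z axis and vertical below 0.12 rad and y of cup3_centre in the frame of caddy between -0.125 and -0.015 m and x of cup3_centre in the frame of caddy between -0.055 and 0.055 m and horizontal distance between cup3_centre and cup1_centre below 0.036 m and horizontal distance between cup3_centre and cup2_centre below 0.036 m), for 0.2 s.
4. the smallest cup (cup4, if it is there) stands upright, fully down, inside the larger ones (z of cup4_centre in the frame of caddy below 0.056 m and angle between cup4_centre's own z axis and vertical below 0.12 rad and y of cup4_centre in the frame of caddy between -0.125 and -0.015 m and x of cup4_centre in the frame of caddy between -0.055 and 0.055 m and horizontal distance between cup4_centre and cup1_centre below 0.036 m and horizontal distance between cup4_centre and cup2_centre below 0.036 m and horizontal distance between cup4_centre and cup3_centre below 0.036 m), for 0.2 s.
At the end, for the whole second after the job is handed in: Every cup that is there is upright (within 7 degrees), in the bay and down to within 6 mm of its nested height, all centres within 36 mm of each other, each handle pointing to the caddy's front within 34 degrees; every bottle that is there stands upright (within 7 degrees) on the floor of a pocket (all of step 1 and all of step 2 and all of step 3 and all of step 4 and angle between the x axis of each of cup1_centre, cup2_centre, cup3_centre, cup4_centre and the x axis of caddy, either way round below 0.6 rad and x of each of cup1_handle, cup2_handle, cup3_handle, cup4_handle in the frame of caddy below 0 m and z of each of bottle1_centre, bottle2_centre, bottle3_centre, bottle4_centre in the frame of caddy below 0.06 m and angle between each of bottle1_centre, bottle2_centre, bottle3_centre, bottle4_centre's own z axis and vertical below 0.12 rad and y of bottle1_centre in the frame of caddy between 0.02 and 0.15 m and x of bottle1_centre in the frame of caddy between -0.08 and 0.08 m and y of bottle2_centre in the frame of caddy between 0.02 and 0.15 m and x of bottle2_centre in the frame of caddy between -0.08 and 0.08 m and y of bottle3_centre in the frame of caddy between 0.02 and 0.15 m and x of bottle3_centre in the frame of caddy between -0.08 and 0.08 m and y of bottle4_centre in the frame of caddy between 0.02 and 0.15 m and x of bottle4_centre in the frame of caddy between -0.08 and 0.08 m); the robot touches nothing.
It fails at once if the spray bottle is pushed more than 25 mm or tipped (distance of spray from where it was at the start of the episode above 0.025 m or angle between spray's own z axis and vertical above 0.3 rad).
It fails at once if the tub of wipes is pushed more than 25 mm or tipped (distance of wipes from where it was at the start of the episode above 0.025 m or angle between wipes's own z axis and vertical above 0.3 rad).
Of cup2, cup3, cup4 only 2 to 3 are there at a start; the rules pass over those that are not, and their reading is None.
Of bottle1, bottle2, bottle3, bottle4 only 3 to 4 are there at a start; the rules pass over those that are not, and their reading is None.
At some moment in a run one of cup1, cup2 may be knocked a few centimetres aside while the robot is not near it.
It also fails if it takes over 210 s, if anything falls off the work surface, if the arm or the gripper's body presses on something with over 40 N, if the wrist force passes 120 N, or if a joint passes its speed limit or range.

## Working session

There is one attempt and no reset: what is moved stays moved. The work goes in short steps, Python scripts to look and compute and a shell command to move; the robot and the scene stay as the last step left them, time stands still between calls to the robot, and variables do not carry over. Pictures are saved under pics/ and viewed, at most 14 in all, crops included, and the job is handed in when it is done.

```bash
ls; mkdir -p pics; python3 - <<'E'
from rig import robot, vision, job
import cv2, numpy as np
ims=[]
for n in ["scene","side"]:
    c=vision.camera(n); print(n,c["K"],c["k1"],np.round(c["cam_to_world"],4).tolist())
    cv2.imwrite(f"pics/{n}0.png",cv2.resize(c["frame"][:,:,::-1],(800,600)))
    for l in ["caddy","cup1_centre","cup2_centre","cup3_centre","cup4_centre","bottle1_centre","spray","wipes","cup1_handle"]:
        print(n,l,[(np.round(d["point"]).tolist(),round(d["conf"],2)) for d in vision.look_for(n,l)])
print(robot.get_obs())
E
```

```text
pics
scene [[446.5313402    0.         257.73582792]
 [  0.         446.5313402  192.08387915]
 [  0.           0.           1.        ]] 0.03640933766946117 [[0.5252, 0.7166, -0.459, 1.1507], [0.851, -0.4448, 0.2792, -0.3391], [-0.0041, -0.5373, -0.8434, 1.1835], [0.0, 0.0, 0.0, 1.0]]
scene caddy [([150.0, 358.0], 0.54), ([227.0, 266.0], 0.5)]
scene cup1_centre [([208.0, 154.0], 0.95), ([230.0, 265.0], 0.75)]
scene cup2_centre [([268.0, 137.0], 0.66), ([233.0, 266.0], 0.51)]
scene cup3_centre [([230.0, 264.0], 0.27)]
scene cup4_centre [([185.0, 218.0], 0.65), ([161.0, 327.0], 0.36)]
scene bottle1_centre [([227.0, 264.0], 0.65), ([269.0, 137.0], 0.27)]
scene spray [([304.0, 172.0], 0.94)]
scene wipes [([187.0, 365.0], 0.77)]
scene cup1_handle [([208.0, 151.0], 0.6), ([232.0, 264.0], 0.48)]
side [[436.41197611   0.         249.67863586]
 [  0.         436.41197611 195.04435859]
 [  0.           0.           1.        ]] -0.15271449011004215 [[-0.9557, -0.2142, 0.2018, 0.2891], [-0.2939, 0.7325, -0.6141, 0.8481], [-0.0163, -0.6462, -0.763, 1.1259], [0.0, 0.0, 0.0, 1.0]]
side caddy [([2
[... 362 characters left out ...]
.0, 'q': array([-1.78485012e-01,  5.27477974e-01,  1.43268837e+00,  1.15454587e-05,
        1.18139716e+00, -1.78520228e-01]), 'joint_velocities': array([-0.0006635 ,  0.001574  , -0.00057747, -0.00022504, -0.00091851,
       -0.00022327]), 'joint_torque': array([-8.47311981e-05, -4.40019608e+01, -1.76988101e+01,  6.34155516e-02,
        5.03125589e-02, -2.33748509e-06]), 'position': array([6.24987043e-01, 4.47594933e-05, 1.97165656e-01]), 'tool_rot': array([7.07095880e-01, 7.07117682e-01, 1.26990439e-05, 8.92600626e-06]), 'ft_force': array([-0.10163038,  1.36990639,  0.3163368 ]), 'moment': array([ 0.00198359, -0.01060832, -0.00339343]), 'grip_force': 0.0, 'grip_width': 0.08734837255046399}
```

View pics/scene0.png

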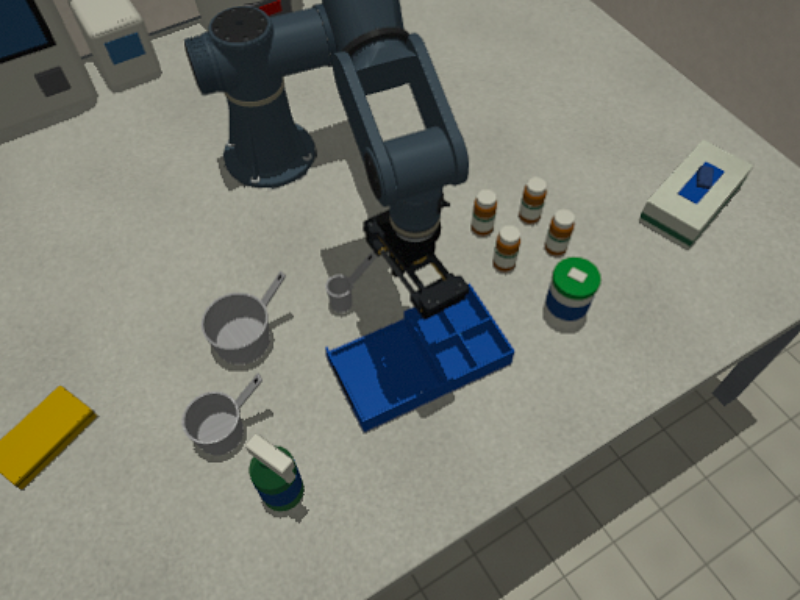

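View pics/side0.png

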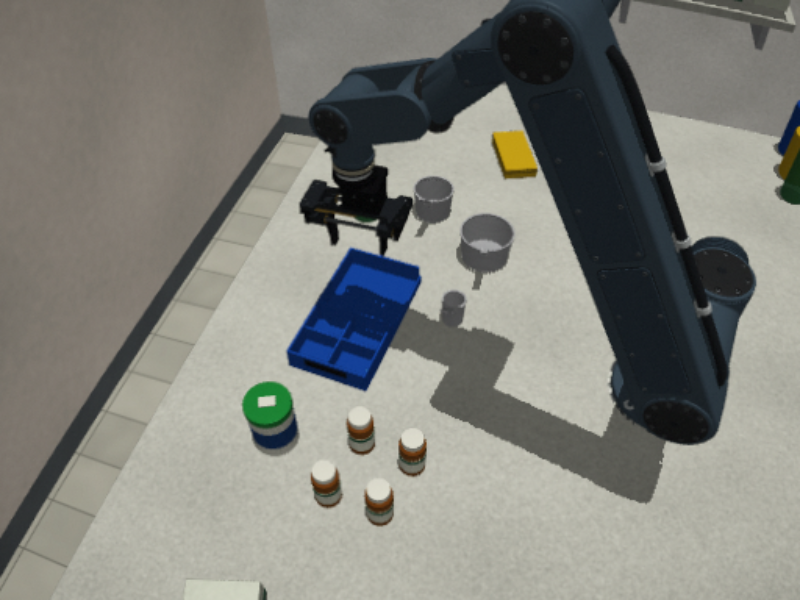

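Scene picture: big cup at (236,318), second cup at (212,418) next to the spray, and a small cup at (340,292). The caddy lies around (420,355), four bottles around (520,225), and the tub at (573,290). In the side picture the gripper hides part of the area behind it.

```bash
cat > h.py <<'E'
from rig import robot, vision, job
import cv2, numpy as np
from scipy.spatial.transform import Rotation as R
def cam(n):
    if n=="wrist":
        o=robot.get_obs(); T=np.eye(4); T[:3,:3]=R.from_quat(o["tool_rot"]).as_matrix(); T[:3,3]=o["position"]
        c=vision.camera(n); c["cam_to_world"]=T@c["hand_eye"]
    else: c=vision.camera(n)
    return c
def onplane(c,uv,z):
    uv=np.atleast_2d(np.float64(uv)); p=cv2.undistortPoints(uv[:,None],c["K"],np.array([c["k1"],0,0,0.]))[:,0]
    T=c["cam_to_world"]; d=np.c_[p,np.ones(len(p))]@T[:3,:3].T
    return T[:3,3]+d*((z-T[2,3])/d[:,2])[:,None]
def proj(c,P):
    T=np.linalg.inv(c["cam_to_world"]); P=np.atleast_2d(P)
    r=cv2.Rodrigues(T[:3,:3])[0]
    return cv2.projectPoints(np.float64(P),r,T[:3,3],c["K"],np.array([c["k1"],0,0,0.]))[0][:,0]
E
python3 - <<'E'
from h import *
s=cam("scene"); d=cam("side")
def show(n,c,pts,z):
    print(n,np.round(onplane(c,np.array(pts)*.64,z)[:,:2]*1000).tolist())
show("caddy sc",s,[(328,350),(471,290),(513,350),(363,425)],.05)
show("caddy sd",d,[(351,250),(420,265),(290,352),(368,385)],.05)
show("cup1 sc",s,[(204,322),(269,318),(236,317)],.078); show("cup1tip",s,[(283,274)],.133)
show("cup1 sd",d,[(461,235),(513,240),(487,237)],.078)
show("cup2 sc",s,[(185,418),(240,414),(212,416)],.074); show("cup2tip",s,[(259,378)],.129)
show("cup2 sd",d,[(415,190),(453,190),(434,190)],.074)
show("cup4 sc",s,[(328,290),(352,285),(340,288)],.066); show("tip",s,[(372,256)],.121)
show("cup4 sd",d,[(441,301),(465,301),(453,301)],.066)
show("bot sc",s,[(486,198),(535,186),(563,218),(509,235)],.1)
show("bot sd",d,[(360,416),(413,438),(325,469),(379,488)],.1)
show("spray",s,[(282,500)],0)
show("wipes sc",s,[(576,278)],.123);show("wipes sd",d,[(268,404)],.123)
E
```

```text
caddy sc [[554.0, -138.0], [584.0, 161.0], [733.0, 151.0], [715.0, -156.0]]
caddy sd [[704.0, -146.0], [545.0, -144.0], [727.0, 154.0], [555.0, 183.0]]
cup1 sc [[397.0, -309.0], [452.0, -204.0], [418.0, -254.0]]
cup1tip [[415.0, -148.0]]
cup1 sd [[475.0, -232.0], [362.0, -249.0], [419.0, -242.0]]
cup2 sc [[554.0, -410.0], [596.0, -328.0], [575.0, -370.0]]
cup2tip [[581.0, -275.0]]
cup2 sd [[615.0, -356.0], [529.0, -381.0], [572.0, -368.0]]
cup4 sc [[447.0, -79.0], [462.0, -34.0], [455.0, -57.0]]
tip [[458.0, 15.0]]
cup4 sd [[473.0, -44.0], [425.0, -58.0], [449.0, -51.0]]
bot sc [[441.0, 292.0], [468.0, 395.0], [564.0, 391.0], [542.0, 275.0]]
bot sd [[536.0, 280.0], [436.0, 295.0], [559.0, 393.0], [463.0, 400.0]]
spray [[741.0, -332.0]]
wipes sc [[700.0, 307.0]]
wipes sd [[691.0, 316.0]]
```

```bash
python3 -m handwheel '[[0,0,-0.3,0],[0,0,-0.5,0],[0,0,-0.7,0],[0,0,-0.83,0],[0,0,-0.83,0],[0,0,-0.83,0],[0,0,-0.83,0],[0,0,-0.83,0]]' 100 50; python3 - <<'E'
from h import *
c=cam("wrist"); print(c["K"],c["k1"],np.round(c["hand_eye"],3).tolist())
cv2.imwrite("pics/w1.png",cv2.resize(c["frame"][:,:,::-1],(800,600)))
cv2.imwrite("pics/s1.png",cv2.resize(cam("scene")["frame"][:,:,::-1],(800,600)))
E
```

```text
time: 1.77
position: [0.6261, -0.0001, 0.45]
tool_rot: [0.707, 0.707, 0.002, 0.003]
ft_force: [0.2, 0.8, -0.3]
grip_width: 0.0866
grip_force: 0.0
[[286.0320295    0.         254.76031678]
 [  0.         286.0320295  200.27938978]
 [  0.           0.           1.        ]] 0.021247938535719633 [[0.0, -0.962, -0.273, 0.074], [1.0, 0.0, -0.001, 0.0], [0.001, -0.273, 0.962, -0.187], [0.0, 0.0, 0.0, 1.0]]
```

View pics/w1.png

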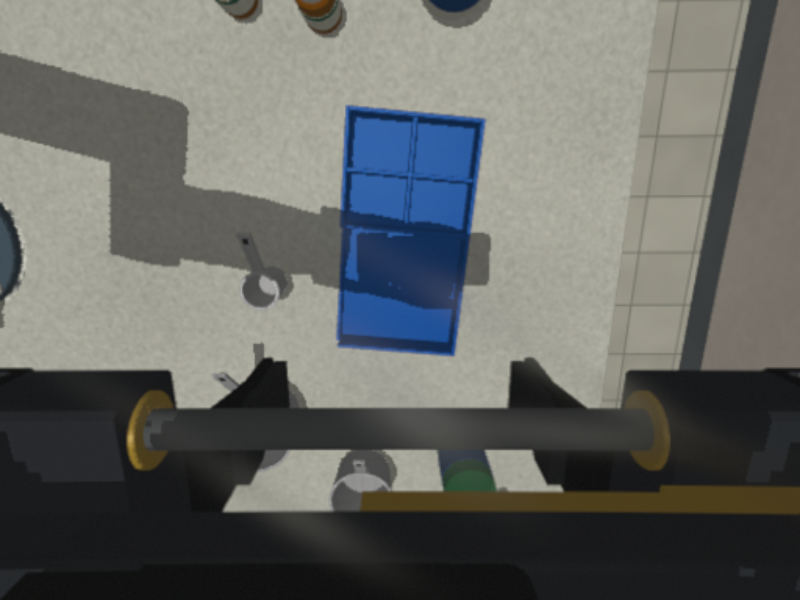

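Wrist view: caddy whole with corners near (347,107), (484,119), (454,354), (338,347). The small cup is at (262,288) with its handle up. By the left finger there are two strap-like things, at (222,378) and (258,352). I'll look at the scene view, now unobstructed.

View pics/s1.png

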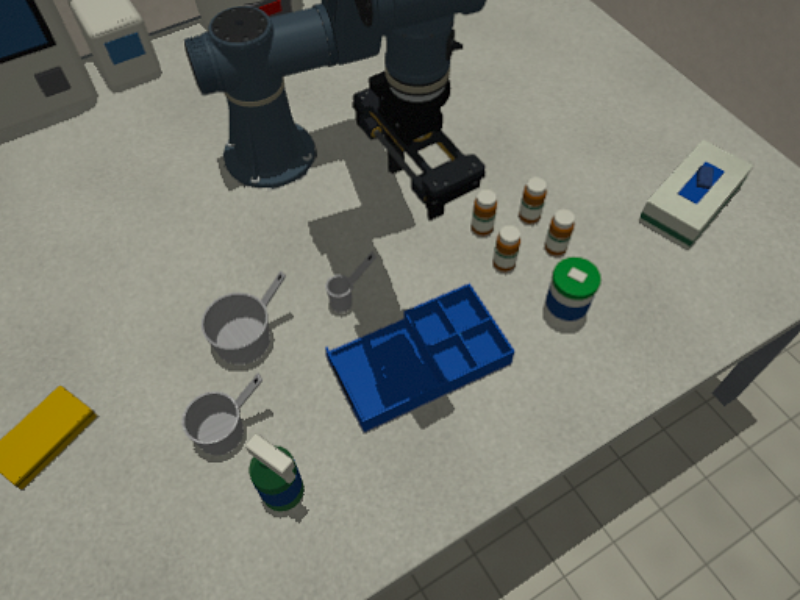

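```bash
python3 - <<'E'
from h import *
c=cam("wrist")
def show(n,pts,z): print(n,np.round(onplane(c,np.array(pts)*.64,z)[:,:2]*1000).tolist())
show("caddy",[(347,107),(484,119),(454,354),(338,347)],.05)
show("cup4 rim",[(262,290)],.066); show("tip",[(244,236)],.121)
show("a",[(222,378)],.13); show("b",[(258,347)],.13); show("b0",[(258,347)],0)
E
```

```text
caddy [[563.0, 165.0], [727.0, 151.0], [701.0, -150.0], [540.0, -140.0]]
cup4 rim [[447.0, -56.0]]
tip [[449.0, 20.0]]
a [[410.0, -151.0]]
b [[457.0, -111.0]]
b0 [[413.0, -158.0]]
```

Only cup1, cup2 and cup4 are here (cup3 is absent), with four bottles. Strap (258,352) was a shadow. I'll move over cup1's handle.

```bash
python3 -m handwheel '[[-0.08,-0.1,0,0],[-0.16,-0.2,0,0],[-0.24,-0.3,0.1,0],[-0.32,-0.42,0.2,0],[-0.4,-0.52,0.3,0],[-0.46,-0.62,0.4,0],[-0.523,-0.71,0.45,0],[-0.523,-0.71,0.5,0],[-0.523,-0.71,0.5,0],[-0.523,-0.71,0.5,0],[-0.523,-0.71,0.5,0]]' 100 50; python3 - <<'E'
from h import *
c=cam("wrist")
print(robot.get_obs()["q"].round(3), vision.look_for("wrist","cup1_handle"),vision.look_for("wrist","cup1_centre"))
m=vision.outline_of("wrist","cup1_centre")
print([(d["conf"],d["mask"].sum()) for d in m])
cv2.imwrite("pics/w2.png",cv2.resize(c["frame"][:,:,::-1],(800,600)))
E
```

```text
time: 2.83
position: [0.4129, -0.157, 0.2963]
tool_rot: [0.707, 0.707, 0.0, 0.0]
ft_force: [-0.1, -0.0, 0.3]
grip_width: 0.087
grip_force: 0.0
[-6.170e-01  1.520e-01  1.727e+00  1.000e-03  1.260e+00 -6.180e-01] [{'point': [228.5, 257.1], 'conf': 0.61}] [{'point': [231.0, 256.8], 'conf': 0.62}]
[(0.22, np.int64(21801))]
```

View pics/w2.png

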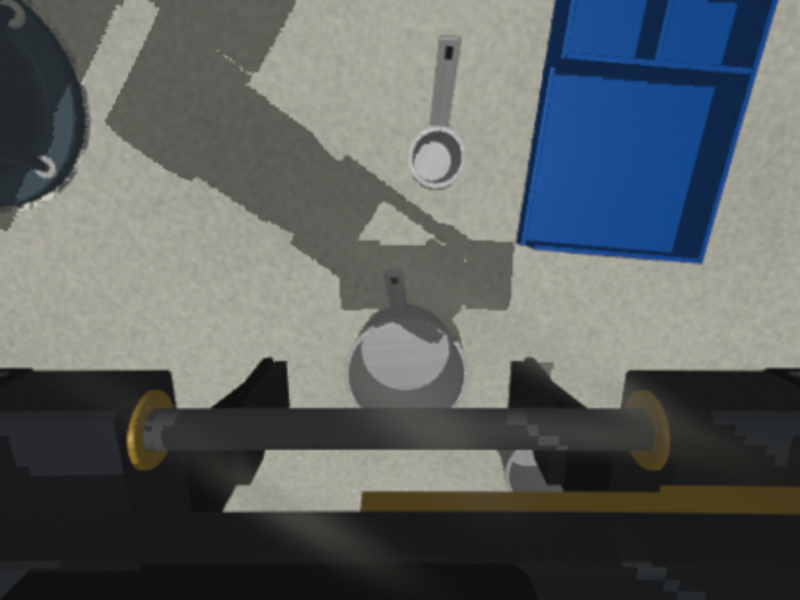

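Cup1: rim spans columns 347–466, its top at row 305, and the handle tip is at (393,270). Cup4: rim centre (437,157), tip (449,38). Caddy bay corners are at (520,243) and (702,262).

```bash
python3 - <<'E'
from h import *
c=cam("wrist")
def show(n,pts,z): print(n,np.round(onplane(c,np.array(pts)*.64,z)[:,:2]*1000).tolist())
show("cup1 rim",[(347,368),(466,368),(407,304.5)],.078); show("root",[(397.5,306)],.08);show("tip",[(393,270)],.133)
show("cup4 rim",[(409,157),(464,157),(436,126),(436,189)],.066); show("tip",[(449.5,37)],.121)
show("caddy",[(520,243),(702,262)],.05)
E
```

```text
cup1 rim [[364.0, -254.0], [481.0, -254.0], [422.0, -190.0]]
root [[413.0, -191.0]]
tip [[410.0, -147.0]]
cup4 rim [[423.0, -58.0], [472.0, -58.0], [447.0, -33.0], [448.0, -86.0]]
tip [[450.0, 19.0]]
caddy [[532.0, -136.0], [709.0, -154.0]]
```

```bash
python3 -m handwheel '[[-0.027,-0.005,0.12,-0.016],[-0.027,-0.005,0.24,-0.016],[-0.027,-0.005,0.36,-0.016],[-0.027,-0.005,0.48,-0.016],[-0.027,-0.005,0.58,-0.016],[-0.027,-0.005,0.64,-0.016],[-0.027,-0.005,0.67,-0.016],[-0.027,-0.005,0.67,-0.016],[-0.027,-0.005,0.67,-0.016],[-0.027,-0.005,0.67,-0.016]]' 100 50 && python3 -m handwheel '[[0,0,0,0],[0,0,0,0],[0,0,0,0],[0,0,0,0],[0,0,0,0],[0,0,0,0],[0,0,0,0],[0,0,0,0]]' 0 55
```

```text
time: 3.92
position: [0.4116, -0.1654, 0.0959]
tool_rot: [0.67, 0.742, 0.0, 0.001]
ft_force: [0.2, 0.2, 0.2]
grip_width: 0.0868
grip_force: 0.0
time: 4.58
position: [0.4104, -0.165, 0.0951]
tool_rot: [0.671, 0.742, -0.0, -0.0]
ft_force: [-0.9, -0.3, -0.8]
grip_width: 0.0414
grip_force: 0.0
```

```bash
python3 -m handwheel '[[0,0,0,0],[0,0,0,0],[0,0,0,0],[0,0,0,0],[0,0,0,0],[0,0,0,0],[0,0,0,0],[0,0,0,0],[0,0,0,0]]' 0 55 && python3 -m handwheel '[[0,0,-0.03,0],[0,0,-0.06,0],[0,0,-0.1,0],[0,0,-0.16,0],[0,0,-0.24,0],[0,0,-0.32,0],[0,0,-0.4,0],[0,0,-0.4,0],[0,0,-0.4,0]]'; python3 - <<'E'
from h import *
ims=[cam(n)["frame"][:,:,::-1] for n in("side","wrist")]
cv2.imwrite("pics/a3.png",np.vstack([cv2.resize(ims[0],None,fx=1,fy=1)[60:300,100:500],ims[1][100:384,50:450]]))
print(robot.get_obs())
E
```

```text
time: 5.33
position: [0.4106, -0.1651, 0.0952]
tool_rot: [0.671, 0.742, -0.0, 0.0]
ft_force: [-0.5, -1.1, 0.3]
grip_width: 0.0007
grip_force: 0.4
time: 6.08
position: [0.411, -0.1652, 0.2161]
tool_rot: [0.671, 0.742, 0.0, 0.001]
ft_force: [-0.9, 0.4, -1.0]
grip_width: 0.0003
grip_force: 0.0
{'time': 6.1833, 'q': array([-6.35751634e-01,  2.56303268e-01,  1.84943912e+00,  3.53722063e-05,
        1.03799473e+00, -7.36290231e-01]), 'joint_velocities': array([0.00035502, 0.01769381, 0.01032979, 0.00066154, 0.00189167,
       0.00064963]), 'joint_torque': array([ 1.96393108e-02, -2.93886566e+01, -1.58719021e+01,  2.93413689e-02,
        5.41904324e-02,  3.98814445e-04]), 'position': array([ 0.40962183, -0.16432012,  0.21428465]), 'tool_rot': array([ 6.70689036e-01,  7.41737869e-01, -9.12299662e-05, -1.06844875e-03]), 'ft_force': array([-0.04768439,  0.56707459,  0.19307317]), 'moment': array([-0.04836013, -0.01641342,  0.00423988]), 'grip_force': 0.0, 'grip_width': 0.00044268684121518423}
```

View pics/a3.png

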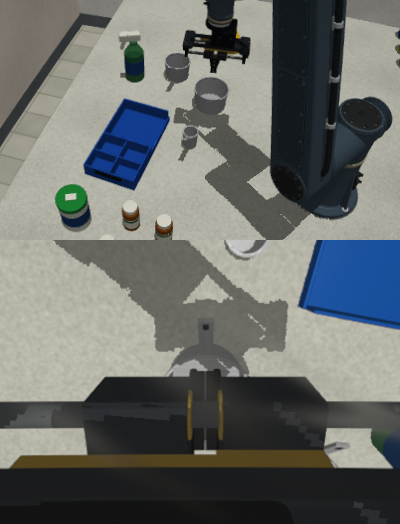

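Missed it: the fingers shut empty. The wrist picture shows the handle tip at pixel (255,181), ahead of the fingers, and the rim top at about row 205.

```bash
python3 - <<'E'
from h import *
c=cam("wrist")
print(c["cam_to_world"].round(4).tolist())
def show(n,pts,z): print(n,np.round(onplane(c,np.array(pts),z)[:,:2]*1000).tolist())
show("tip",[(255,179)],.133); show("hole",[(255.5,187)],.127);show("rimtop",[(255,204)],.078)
print("tcp proj",proj(c,robot.get_obs()["position"]),proj(c,[[.422,-.250,.078],[.422,-.190,.078],[.410,-.147,.133]]))
f=c["frame"][:,:,::-1][120:260,150:360]
cv2.imwrite("pics/w4.png",cv2.resize(f,None,fx=3.5,fy=3.5,interpolation=cv2.INTER_CUBIC))
E
```

```text
[[0.9949, 0.0974, 0.0252, 0.4026], [0.1006, -0.9574, -0.2708, -0.0905], [-0.0023, 0.272, -0.9623, 0.4018], [0.0, 0.0, 0.0, 1.0]]
tip [[408.0, -145.0]]
hole [[409.0, -154.0]]
rimtop [[412.0, -186.0]]
tcp proj [[254.48058257 228.94802662]] [[257.95662982 253.86378789]
 [263.19772003 207.93255161]
 [257.11845678 181.18133751]]
```

View pics/w4.png

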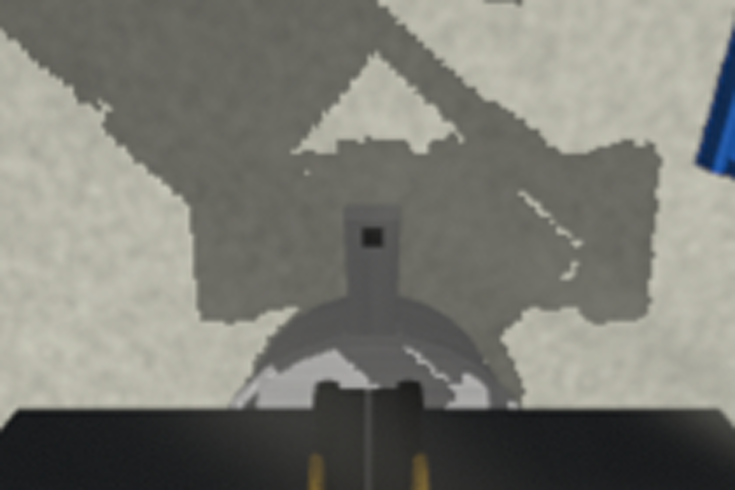

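```bash
python3 -m handwheel '[[-0.027,0,0,0],[-0.027,0,0,0],[-0.027,0,0,0],[-0.027,0,0,0],[-0.027,0,0,0],[-0.027,0,0,0],[-0.027,0,0.1,0],[-0.027,0,0.2,0],[-0.027,0,0.3,0],[-0.027,0,0.36,0],[-0.027,0,0.4,0],[-0.027,0,0.4,0],[-0.027,0,0.4,0]]' 50 55 && python3 -m handwheel '[[0,0,0,0],[0,0,0,0],[0,0,0,0],[0,0,0,0],[0,0,0,0],[0,0,0,0],[0,0,0,0]]' 0 55;  python3 - <<'E'
from h import *
c=cam("wrist")
p=robot.get_obs()["position"]
print(p,proj(c,[p+[0,0,-.008],p+[0,.0095,-.008],p+[0,-.0095,-.008],[.410,-.147,.133]]))
f=c["frame"][:,:,::-1][120:260,150:360]
cv2.imwrite("pics/w5.png",cv2.resize(f,None,fx=3.5,fy=3.5,interpolation=cv2.INTER_CUBIC))
E
```

```text
time: 7.32
position: [0.4111, -0.1728, 0.0948]
tool_rot: [0.671, 0.742, -0.0, -0.001]
ft_force: [0.1, -0.2, -0.4]
grip_width: 0.0431
grip_force: 0.0
time: 7.9
position: [0.4114, -0.1731, 0.0953]
tool_rot: [0.671, 0.742, 0.0, 0.0]
ft_force: [-0.6, -0.5, -0.6]
grip_width: 0.0055
grip_force: 0.0
[ 0.41132975 -0.17307636  0.095279  ] [[254.66340616 225.18840189]
 [255.98998677 212.86407155]
 [253.36893847 237.21623746]
 [256.95945195 210.41562422]]
```

View pics/w5.png

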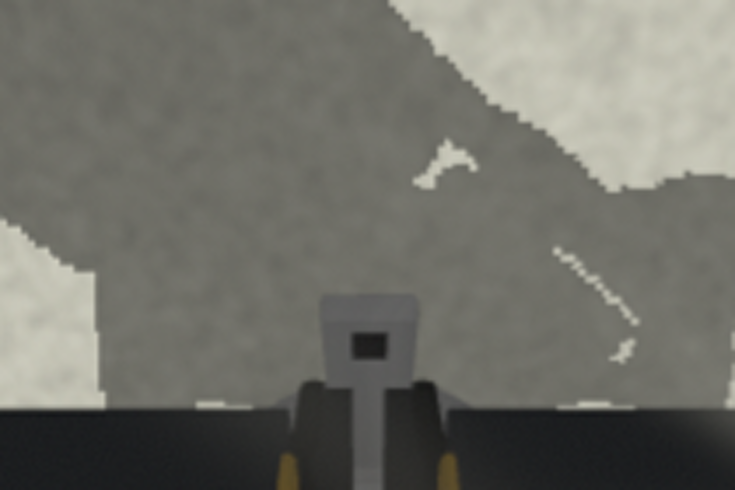

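The fingertips stand above the strap: the gap shows strap running on beneath them. Going 16 mm lower.

```bash
python3 -m handwheel '[[0,0,-0.1,0],[0,0,-0.1,0],[0,0,-0.1,0],[0,0,-0.1,0],[0,0,-0.1,0],[0,0,-0.05,0],[0,0,0,0],[0,0,0.03,0],[0,0,0.055,0],[0,0,0.055,0],[0,0,0.055,0]]' 50 55 && python3 -m handwheel '[[0,0,0,0],[0,0,0,0],[0,0,0,0],[0,0,0,0],[0,0,0,0],[0,0,0,0],[0,0,0,0]]' 0 55;  python3 - <<'E'
from h import *
c=cam("wrist")
p=robot.get_obs()
print(p["position"],p["grip_width"],p["grip_force"],p["ft_force"])
f=c["frame"][:,:,::-1][120:260,150:360]
cv2.imwrite("pics/w6.png",cv2.resize(f,None,fx=3.5,fy=3.5,interpolation=cv2.INTER_CUBIC))
E
```

```text
time: 8.87
position: [0.4109, -0.1727, 0.078]
tool_rot: [0.671, 0.742, -0.0, -0.001]
ft_force: [-0.5, 0.7, 0.2]
grip_width: 0.0433
grip_force: 0.0
time: 9.45
position: [0.4115, -0.1731, 0.0789]
tool_rot: [0.671, 0.742, 0.0, 0.0]
ft_force: [0.1, 0.5, 2.4]
grip_width: 0.0138
grip_force: 55.0
[ 0.41148863 -0.17309658  0.07891374] 0.013397870009380971 55.00434637069702 [0.12373901 0.71776126 2.83442063]
```

```bash
python3 -m handwheel '[[0,0,-0.01,0],[0,0,-0.03,0],[0,0,-0.06,0],[0,0,-0.1,0],[0,0,-0.14,0],[0,0,-0.18,0],[0,0,-0.22,0],[0,0,-0.26,0],[0,0,-0.3,0],[0,0,-0.34,0],[0,0,-0.34,0],[0,0,-0.34,0]]';  python3 - <<'E'
from h import *
w=cam("wrist"); p=robot.get_obs()
print(p["position"],p["grip_width"],p["grip_force"],p["ft_force"],p["moment"])
a=w["frame"][:,:,::-1][100:290,120:390]; s=cam("side")["frame"][:,:,::-1]; b=s[60:250,200:470]
cv2.imwrite("pics/w7.png",cv2.resize(np.vstack([a,b]),None,fx=1.55,fy=1.55,interpolation=cv2.INTER_CUBIC))
E
```

```text
time: 10.5
position: [0.4113, -0.173, 0.1811]
tool_rot: [0.671, 0.742, 0.0, 0.001]
ft_force: [-0.7, -0.9, -2.5]
grip_width: 0.0134
grip_force: 55.0
[ 0.41086392 -0.1726551   0.18046446] 0.013621771650838745 54.99665379524231 [-0.05708492  0.52043734 -1.71262568] [ 0.22074753  0.11058252 -0.0147484 ]
```

View pics/w7.png

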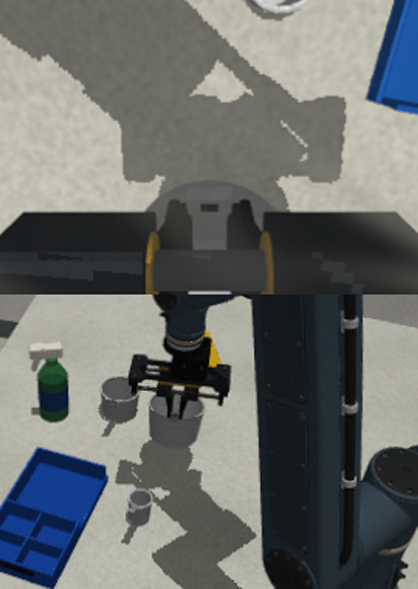

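The cup is held and drooping a little. Now I'll carry it over the bay, handle turning to about 153°.

```bash
python3 -m handwheel '[[0,0,-0.06,0],[0,0,-0.12,0],[0,0,-0.18,0],[0.03,0.03,-0.23,-0.01],[0.07,0.07,-0.25,-0.02],[0.11,0.12,-0.25,-0.035],[0.15,0.17,-0.25,-0.05],[0.19,0.22,-0.25,-0.065],[0.23,0.27,-0.25,-0.08],[0.27,0.32,-0.25,-0.095],[0.31,0.36,-0.25,-0.11],[0.35,0.4,-0.25,-0.125],[0.39,0.44,-0.25,-0.14],[0.43,0.475,-0.25,-0.15],[0.45,0.5,-0.25,-0.157],[0.455,0.505,-0.25,-0.158],[0.455,0.505,-0.25,-0.158],[0.455,0.505,-0.25,-0.158]]';  python3 - <<'E'
from h import *
w=cam("wrist"); p=robot.get_obs()
print(p["position"],p["grip_width"],p["ft_force"],p["moment"])
a=cam("scene")["frame"][:,:,::-1][60:290,100:380]; s=cam("side")["frame"][:,:,::-1]; b=s[60:290,150:430]
cv2.imwrite("pics/w8.png",cv2.resize(np.hstack([a,b]),None,fx=1.4,fy=1.4,interpolation=cv2.INTER_CUBIC))
E
```

```text
time: 12.1
position: [0.5474, -0.0222, 0.2547]
tool_rot: [0.237, 0.972, -0.0, -0.001]
ft_force: [-0.8, 0.5, -1.5]
grip_width: 0.0136
grip_force: 55.0
[ 0.54740617 -0.02238498  0.25495117] 0.013529392644200505 [-0.31546114 -0.125229   -1.68311159] [ 0.12414996  0.10342024 -0.00175543]
```

View pics/w8.png

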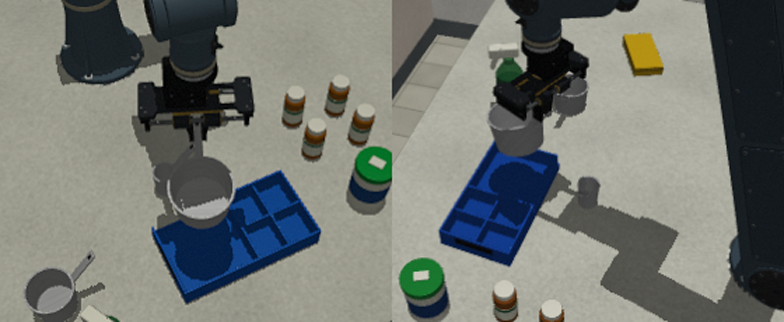

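```bash
python3 -m handwheel '[[-0.03,0.015,0.06,0],[-0.03,0.015,0.14,0],[-0.03,0.015,0.22,0],[-0.03,0.015,0.3,0],[-0.03,0.015,0.36,0],[-0.03,0.015,0.4,0],[-0.03,0.015,0.42,0],[-0.03,0.015,0.44,0],[-0.03,0.015,0.46,0],[-0.03,0.015,0.47,0]]' && python3 -m handwheel '[[0,0,0.02,0],[0,0,0.03,0],[0,0,0.04,0],[0,0,0.05,0],[0,0,0.06,0],[0,0,0.06,0]]' && python3 -m handwheel '[[0,0,0.01,0],[0,0,0.02,0],[0,0,0.03,0],[0,0,0.03,0]]'
```

```text
time: 13.08
position: [0.5587, -0.0224, 0.1146]
tool_rot: [0.237, 0.972, -0.0, 0.0]
ft_force: [-0.1, -0.5, -1.7]
grip_width: 0.0138
grip_force: 55.0
time: 13.58
position: [0.5583, -0.0221, 0.0963]
tool_rot: [0.236, 0.972, -0.0, -0.0]
ft_force: [0.0, 1.0, -1.9]
grip_width: 0.0133
grip_force: 55.0
time: 13.92
position: [0.5582, -0.0221, 0.0871]
tool_rot: [0.236, 0.972, -0.0, -0.0]
ft_force: [0.2, -0.2, -0.3]
grip_width: 0.0141
grip_force: 55.0
```

```bash
python3 -m handwheel '[[0,0,0.007,0],[0,0,0.013,0],[0,0,0.013,0]]' && python3 -m handwheel '[[0,0,0,0],[0,0,0,0],[0,0,0,0],[0,0,0,0],[0,0,0,0],[0,0,-0.04,0],[0,0,-0.1,0],[0,0,-0.2,0],[0,0,-0.3,0],[0,0,-0.4,0],[0,0,-0.5,0],[0,0,-0.6,0],[0,0,-0.6,0],[0,0,-0.6,0]]' 40 55;  python3 - <<'E'
from h import *
ims={n:cam(n)["frame"][:,:,::-1] for n in("wrist","scene","side")}
for l in ("cup1_centre","cup2_centre","cup4_centre"):
  for n in ims: print(l,n,[(np.round(d["point"]).tolist(),round(d["conf"],2)) for d in vision.look_for(n,l)][:2])
a=ims["wrist"]; b=np.vstack([ims["scene"][100:340,80:368],ims["side"][60:204,150:438]])
cv2.imwrite("pics/w9.png",np.hstack([a,b]))
E
```

```text
time: 14.17
position: [0.5583, -0.0221, 0.0835]
tool_rot: [0.236, 0.972, -0.0, -0.0]
ft_force: [0.1, -0.1, 0.2]
grip_width: 0.0137
grip_force: 55.0
time: 15.33
position: [0.5596, -0.0224, 0.2659]
tool_rot: [0.236, 0.972, -0.0, 0.003]
ft_force: [-0.5, -0.2, -0.1]
grip_width: 0.0349
grip_force: 0.0
cup1_centre wrist [([222.0, 256.0], 0.93)]
cup1_centre scene [([228.0, 248.0], 0.75), ([227.0, 279.0], 0.33)]
cup1_centre side [([182.0, 234.0], 0.75), ([128.0, 278.0], 0.51)]
cup2_centre wrist [([294.0, 60.0], 0.78)]
cup2_centre scene [([268.0, 137.0], 0.9)]
cup2_centre side [([126.0, 279.0], 0.94), ([199.0, 288.0], 0.37)]
cup4_centre wrist [([104.0, 200.0], 0.57)]
cup4_centre scene [([185.0, 218.0], 0.6), ([222.0, 281.0], 0.3)]
cup4_centre side [([198.0, 292.0], 0.67), ([212.0, 225.0], 0.39)]
```

View pics/w9.png

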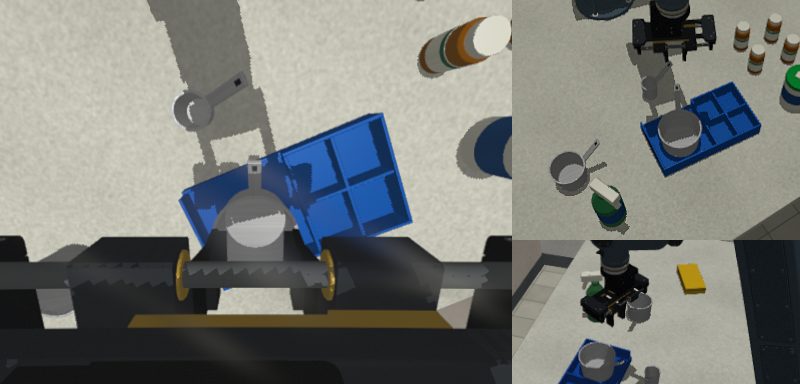

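Cup1 stands in the bay (wrist picture: cup at (256,220), handle at (254,165) over the lip). I'll fit poses numerically from the outline masks now.

```bash
cat > fit.py <<'E'
from h import *
from scipy.optimize import minimize
D={1:(.120,.106,.078),2:(.094,.083,.074),4:(.050,.044,.066)}
a=np.linspace(0,2*np.pi,40); ring=np.c_[np.cos(a),np.sin(a),0*a]
def sil(c,k,x,y,th,z0):
    R1,R0,H=D[k][0]/2,D[k][1]/2,D[k][2]; im=np.zeros((384,512),np.uint8)
    body=np.r_[ring*[R1,R1,0]+[x,y,z0+H],ring*[R0,R0,0]+[x,y,z0]]
    u=np.array([np.cos(th),np.sin(th),0]); v=np.array([-u[1],u[0],0]); o=np.array([x,y,z0+H])
    st=np.array([o+u*(R1+s)+[0,0,s+e]+v*w for s in(0,.055) for e in(-.003,.003) for w in(-.008,.008)])
    for P in(body,st): cv2.fillConvexPoly(im,np.int32(np.round(cv2.convexHull(np.float32(proj(c,P)))*16)),1,shift=4)
    return im>0
def fit(k,cams,x0,z0=0):
    L=[]
    for n in cams:
        c=cam(n); r=vision.outline_of(n,f"cup{k}_centre")
        for d in r[:3]:
            p=onplane(c,d["point"][::-1],z0+.06)[0]
            if np.hypot(*(p[:2]-x0[:2]))<.08: L.append((n,c,d["mask"]));break
    def cost(q):
        J=0
        for n,c,m in L:
            s=sil(c,k,*q,z0); J-= (s&m).sum()/(s|m).sum()
        return J/max(1,len(L))
    best=None
    for t in (x0[2]-.3,x0[2],x0[2]+.3):
        sx=np.array([x0[0],x0[1],t]); S=np.vstack([sx]+[sx+d for d in np.diag([.012,.012,.15])])
        r=minimize(cost,sx,method="Nelder-Mead",options=dict(initial_simplex=S,xatol=2e-4,fatol=1e-4))
        if best is None or r.fun<best.fun: best=r
    q=best.x; g=D[k][0]/2+.032
    print(k,[l[0] for l in L],"centre",q[:2].round(4),"yaw deg",np.degrees(q[2]).round(1),"IoU",-round(best.fun,3),"grip",(q[:2]+g*np.array([np.cos(q[2]),np.sin(q[2])])).round(4))
    return q
E
python3 - <<'E'
from fit import *
fit(2,["scene"],[.573,-.369,1.48]);fit(2,["scene","side"],[.573,-.369,1.48])
fit(4,["scene","side"],[.448,-.057,1.52])
fit(1,["scene","side"],[.638,-.063,2.67],.004);fit(1,["scene"],[.638,-.063,2.67],.004)
E
```

```text
2 ['scene'] centre [ 0.572  -0.3723] yaw deg 85.9 IoU 0.948 grip [ 0.5776 -0.2935]
2 ['scene', 'side'] centre [ 0.5747 -0.3722] yaw deg 87.4 IoU 0.894 grip [ 0.5782 -0.2933]
4 ['scene', 'side'] centre [ 0.4491 -0.0564] yaw deg 88.0 IoU 0.897 grip [0.4511 0.0006]
1 ['scene'] centre [ 0.6358 -0.0605] yaw deg 153.1 IoU 0.938 grip [ 0.5537 -0.0189]
1 ['scene'] centre [ 0.6354 -0.0612] yaw deg 152.4 IoU 0.956 grip [ 0.5538 -0.0186]
```

```bash
python3 -m handwheel '[[-0.03,-0.05,0,0.015],[-0.07,-0.12,0,0.03],[-0.12,-0.2,0,0.045],[-0.17,-0.28,0,0.06],[-0.22,-0.36,0,0.078],[-0.27,-0.44,0,0.096],[-0.32,-0.52,0,0.114],[-0.37,-0.6,0,0.132],[-0.41,-0.67,0,0.15],[-0.45,-0.73,0,0.168],[-0.47,-0.765,0,0.18],[-0.475,-0.774,0,0.184],[-0.475,-0.774,0,0.184],[-0.475,-0.774,0,0.184]]' 50;  python3 - <<'E'
from fit import *
fit(2,["scene"],[.573,-.369,1.48]);fit(2,["wrist"],[.573,-.369,1.48])
fit(1,["scene"],[.638,-.063,2.67],.004)
print(robot.get_obs()["q"])
E
```

```text
time: 17.9
position: [0.578, -0.2931, 0.2635]
tool_rot: [0.728, 0.685, 0.0, -0.001]
ft_force: [-0.2, 0.0, -0.1]
grip_width: 0.0433
grip_force: 0.0
2 ['scene'] centre [ 0.5728 -0.3729] yaw deg 86.5 IoU 0.908 grip [ 0.5777 -0.294 ]
2 ['wrist'] centre [ 0.5731 -0.3754] yaw deg 89.0 IoU 0.951 grip [ 0.5745 -0.2964]
1 ['scene'] centre [ 0.6351 -0.0615] yaw deg 152.0 IoU 0.947 grip [ 0.5538 -0.0184]
[-6.41000577e-01  4.98008205e-01  1.29031553e+00  8.61341501e-05
  1.35320665e+00 -5.79639889e-01]
```

```bash
python3 -m handwheel '[[-0.007,-0.004,0.1,0],[-0.007,-0.004,0.2,0],[-0.007,-0.004,0.3,0],[-0.007,-0.004,0.4,0],[-0.007,-0.004,0.5,0],[-0.007,-0.004,0.57,0],[-0.007,-0.004,0.61,0],[-0.007,-0.004,0.625,0],[-0.007,-0.004,0.625,0],[-0.007,-0.004,0.625,0]]' && python3 -m handwheel '[[0,0,0,0],[0,0,0,0],[0,0,0,0],[0,0,0,0],[0,0,0,0],[0,0,0,0],[0,0,0,0],[0,0,0,0]]' 0 55 && python3 -m handwheel '[[0,0,-0.02,0],[0,0,-0.05,0],[0,0,-0.1,0],[0,0,-0.15,0],[0,0,-0.2,0],[0,0,-0.26,0],[0,0,-0.32,0],[0,0,-0.38,0],[0,0,-0.44,0],[0,0,-0.5,0],[0,0,-0.56,0],[0,0,-0.6,0],[0,0,-0.6,0],[0,0,-0.6,0]]'
```

```text
time: 19.03
position: [0.5778, -0.2964, 0.0774]
tool_rot: [0.729, 0.685, 0.0, 0.001]
ft_force: [-0.2, -0.1, -0.2]
grip_width: 0.0431
grip_force: 0.0
time: 19.7
position: [0.5771, -0.2958, 0.0766]
tool_rot: [0.729, 0.685, 0.0, 0.0]
ft_force: [1.0, 1.3, 2.5]
grip_width: 0.0141
grip_force: 55.0
time: 20.87
position: [0.577, -0.2959, 0.257]
tool_rot: [0.729, 0.685, 0.0, 0.001]
ft_force: [0.0, 0.9, -1.9]
grip_width: 0.0144
grip_force: 55.0
```

```bash
python3 -m handwheel '[[0.03,0,0,0],[0.08,0,0,0],[0.14,0,0,-0.018],[0.2,0,0,-0.036],[0.26,0,0,-0.054],[0.32,0,0,-0.073],[0.38,-0.01,0,-0.091],[0.43,-0.02,0,-0.109],[0.48,-0.03,0,-0.128],[0.53,-0.04,0,-0.146],[0.57,-0.05,0,-0.164],[0.61,-0.06,0,-0.182],[0.64,-0.07,0,-0.2],[0.66,-0.08,0,-0.218],[0.68,-0.09,0,-0.236],[0.7,-0.094,0,-0.254],[0.7,-0.094,0,-0.272],[0.7,-0.094,0,-0.29],[0.7,-0.094,0,-0.31],[0.7,-0.094,0,-0.31]]';  python3 - <<'E'
from fit import *
fit(1,["scene","side"],[.636,-.061,2.67],.004)
q=fit(2,["scene","side"],[.636,-.061,3.45],.18)
c=cam("scene");s=cam("side")
cv2.imwrite("pics/w10.png",cv2.resize(np.hstack([c["frame"][100:340,140:380,::-1],s["frame"][60:300,120:360,::-1]]),None,fx=1.6,fy=1.6))
E
```

```text
time: 22.53
position: [0.5606, -0.0827, 0.2551]
tool_rot: [-0.158, 0.987, 0.001, -0.001]
ft_force: [0.1, 0.1, -1.8]
grip_width: 0.0141
grip_force: 55.0
1 ['scene', 'side'] centre [ 0.638 -0.06 ] yaw deg 150.6 IoU 0.809 grip [ 0.5578 -0.0148]
2 ['scene', 'side'] centre [ 0.6353 -0.0588] yaw deg 198.0 IoU 0.857 grip [ 0.5602 -0.0832]
```

```bash
python3 -m handwheel '[[0,0,0.06,0],[0,0,0.13,0],[0,0,0.2,0],[0,0,0.26,0],[0,0,0.31,0],[0,0,0.36,0],[0,0,0.4,0],[0,0,0.44,0],[0,0,0.47,0],[0,0,0.5,0],[0,0,0.52,0],[0,0,0.54,0],[0,0,0.55,0],[0,0,0.55,0]]' && python3 -m handwheel '[[0,0,0.01,0],[0,0,0.016,0],[0,0,0.022,0],[0,0,0.022,0]]'; python3 - <<'E'
from fit import *
fit(2,["scene"],[.636,-.061,3.45],.008)
E
```

```text
time: 24.2
position: [0.5617, -0.0844, 0.0908]
tool_rot: [-0.156, 0.988, 0.0, -0.0]
ft_force: [0.3, 0.3, -1.7]
grip_width: 0.0142
grip_force: 55.0
time: 24.53
position: [0.5622, -0.0847, 0.0848]
tool_rot: [-0.156, 0.988, -0.0, 0.0]
ft_force: [-0.5, 0.8, -0.4]
grip_width: 0.0138
grip_force: 55.0
2 ['scene'] centre [ 0.6325 -0.0594] yaw deg 203.0 IoU 0.756 grip [ 0.5598 -0.0903]
```

```bash
python3 -m handwheel '[[0,0,0,0],[0,0,0,0],[0,0,0,0],[0,0,0,0],[0,0,0,0],[0,0,-0.04,0],[0,0,-0.1,0],[0,0,-0.2,0],[0,0,-0.3,0],[0,0,-0.4,0],[0,0,-0.5,0],[0,0,-0.5,0],[0,0,-0.5,0]]' 40 && python3 -m handwheel '[[0.02,0.02,0,0.018],[0.05,0.06,0,0.036],[0.08,0.1,0,0.054],[0.11,0.14,0,0.072],[0.14,0.18,0,0.09],[0.17,0.22,0,0.108],[0.19,0.26,0,0.126],[0.21,0.3,0,0.144],[0.23,0.33,0,0.162],[0.25,0.36,0,0.18],[0.267,0.376,0,0.198],[0.267,0.376,0,0.216],[0.267,0.376,0,0.234],[0.267,0.376,0,0.252],[0.267,0.376,0,0.27],[0.267,0.376,0,0.288],[0.267,0.376,0,0.306],[0.267,0.376,0,0.306],[0.267,0.376,0,0.306]]'; python3 - <<'E'
from fit import *
fit(1,["scene","side"],[.636,-.061,2.67],.004)
fit(2,["scene","side"],[.636,-.061,3.45],.008)
fit(4,["side"],[.449,-.056,1.53]);fit(4,["scene"],[.449,-.056,1.53]);fit(4,["wrist"],[.449,-.056,1.53])
c=cam("scene");s=cam("side")
cv2.imwrite("pics/w11.png",cv2.resize(np.hstack([c["frame"][140:300,180:340,::-1],s["frame"][100:260,160:320,::-1]]),None,fx=2.4,fy=2.4,interpolation=cv2.INTER_CUBIC))
E
```

```text
time: 25.72
position: [0.5632, -0.0849, 0.2367]
tool_rot: [-0.156, 0.988, -0.001, 0.002]
ft_force: [-0.7, -0.6, -0.4]
grip_width: 0.0346
grip_force: 0.0
time: 27.3
position: [0.4499, -0.0018, 0.2334]
tool_rot: [0.719, 0.695, -0.001, -0.001]
ft_force: [0.7, -0.7, 0.1]
grip_width: 0.0349
grip_force: 0.0
1 ['scene', 'side'] centre [ 0.6379 -0.061 ] yaw deg 153.0 IoU 0.478 grip [ 0.556  -0.0192]
2 ['scene', 'side'] centre [ 0.6382 -0.0601] yaw deg 199.3 IoU 0.737 grip [ 0.5636 -0.0862]
4 ['side'] centre [ 0.4497 -0.0564] yaw deg 107.0 IoU 0.94 grip [ 0.433  -0.0019]
4 ['scene'] centre [ 0.4488 -0.056 ] yaw deg 86.7 IoU 0.786 grip [0.4521 0.0009]
4 ['wrist'] centre [ 0.4472 -0.0585] yaw deg 87.3 IoU 0.955 grip [ 0.4499 -0.0015]
```

View pics/w11.png

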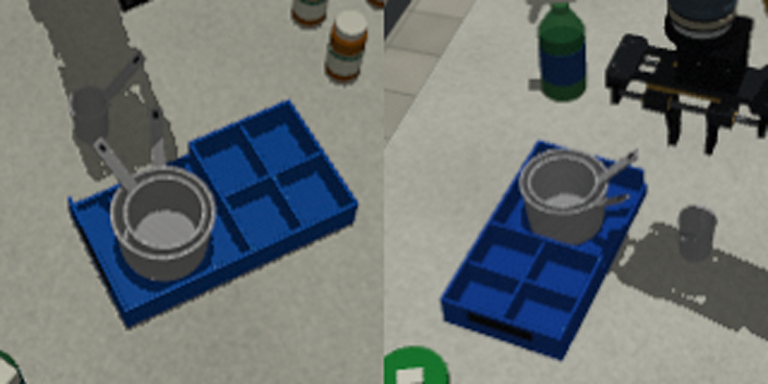

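Both cups sit nested with level rims, cup2 at (163,215) in the left crop, handles out over the lip. Next is cup4.

```bash
python3 -m handwheel '[[0,0,0.1,0],[0,0,0.2,0],[0,0,0.3,0],[0,0,0.4,0],[0,0,0.48,0],[0,0,0.53,0],[0,0,0.547,0],[0,0,0.547,0],[0,0,0.547,0]]' && python3 -m handwheel '[[0,0,0,0],[0,0,0,0],[0,0,0,0],[0,0,0,0],[0,0,0,0],[0,0,0,0],[0,0,0,0],[0,0,0,0]]' 0 55
```

```text
time: 28.85
position: [0.4514, -0.0021, 0.0709]
tool_rot: [0.72, 0.694, 0.0, 0.0]
ft_force: [0.4, -0.1, -0.4]
grip_width: 0.0352
grip_force: 0.0
time: 29.52
position: [0.4514, -0.0017, 0.0711]
tool_rot: [0.72, 0.693, 0.001, 0.0]
ft_force: [0.9, 2.7, 6.6]
grip_width: 0.0131
grip_force: 55.0
```

```bash
python3 -m handwheel '[[0,0,-0.03,0],[0,0,-0.08,0],[0,0,-0.15,0],[0,0,-0.23,0],[0,0,-0.31,0],[0,0,-0.39,0],[0,0,-0.47,0],[0,0,-0.54,-0.015],[0,0.03,-0.57,-0.033],[-0.01,0.07,-0.57,-0.05],[-0.02,0.12,-0.57,-0.067],[-0.03,0.18,-0.57,-0.084],[-0.04,0.24,-0.57,-0.101],[-0.05,0.3,-0.57,-0.118],[-0.06,0.35,-0.57,-0.135],[-0.075,0.4,-0.57,-0.15],[-0.09,0.44,-0.57,-0.165],[-0.094,0.464,-0.57,-0.178],[-0.094,0.464,-0.57,-0.178],[-0.094,0.464,-0.57,-0.178]]'; python3 - <<'E'
from fit import *
q=fit(4,["scene","side"],[.637,-.06,2.65],.171)
q=fit(4,["side"],[.637,-.06,2.65],.171)
q=fit(2,["scene","side"],[.638,-.06,3.45],.008)
c=cam("scene");s=cam("side")
cv2.imwrite("pics/w12.png",cv2.resize(np.hstack([c["frame"][100:300,160:360,::-1],s["frame"][60:260,140:340,::-1]]),None,fx=2,fy=2,interpolation=cv2.INTER_CUBIC))
E
```

```text
time: 31.18
position: [0.5882, -0.0355, 0.2411]
tool_rot: [0.244, 0.97, -0.0, -0.001]
ft_force: [-0.3, 1.5, -1.3]
grip_width: 0.0132
grip_force: 55.0
4 ['scene', 'side'] centre [ 0.6348 -0.0596] yaw deg 152.0 IoU 0.76 grip [ 0.5845 -0.0329]
4 ['side'] centre [ 0.6341 -0.0548] yaw deg 139.1 IoU 0.705 grip [ 0.5911 -0.0174]
2 ['scene', 'side'] centre [ 0.6381 -0.0604] yaw deg 196.7 IoU 0.714 grip [ 0.5625 -0.0831]
```

```bash
python3 -m handwheel '[[0,0,0.06,0],[0,0,0.13,0],[0,0,0.2,0],[0,0,0.26,0],[0,0,0.31,0],[0,0,0.36,0],[0,0,0.4,0],[0,0,0.44,0],[0,0,0.47,0],[0,0,0.49,0],[0,0,0.5,0],[0,0,0.5,0]]' && python3 -m handwheel '[[0,0,0.01,0],[0,0,0.02,0],[0,0,0.02,0]]' && python3 -m handwheel '[[0,0,0.01,0],[0,0,0.013,0],[0,0,0.013,0]]'; python3 - <<'E'
from fit import *
q=fit(4,["scene","side"],[.637,-.06,2.65],.012)
c=cam("scene");s=cam("side")
cv2.imwrite("pics/w13.png",cv2.resize(np.hstack([c["frame"][130:290,180:340,::-1],s["frame"][100:260,160:320,::-1]]),None,fx=2.4,fy=2.4,interpolation=cv2.INTER_CUBIC))
E
```

```text
time: 32.78
position: [0.5887, -0.0354, 0.0911]
tool_rot: [0.243, 0.97, 0.0, -0.0]
ft_force: [-0.2, 0.4, -1.1]
grip_width: 0.0129
grip_force: 55.0
time: 33.03
position: [0.589, -0.0354, 0.0856]
tool_rot: [0.243, 0.97, 0.0, 0.0]
ft_force: [0.1, 0.0, -1.3]
grip_width: 0.0129
grip_force: 55.0
time: 33.28
position: [0.5883, -0.0348, 0.0826]
tool_rot: [0.243, 0.97, 0.0, -0.001]
ft_force: [-2.5, 2.0, 6.3]
grip_width: 0.0129
grip_force: 55.0
4 ['scene', 'side'] centre [ 0.6336 -0.0623] yaw deg 148.2 IoU 0.502 grip [ 0.5852 -0.0322]
```

```bash
python3 -m handwheel '[[0,0,0,0],[0,0,0,0],[0,0,0,0],[0,0,0,0],[0,0,-0.03,0],[0,0,-0.1,0],[0,0,-0.2,0],[0,0,-0.3,0],[0,0,-0.4,0],[0,0,-0.5,0],[0,0,-0.6,0],[0,0,-0.67,0],[0,0,-0.67,0],[0,0,-0.67,0]]' 30 && python3 -m handwheel '[[0.04,0.04,0,0.01],[0.1,0.1,0,0.025],[0.17,0.17,0,0.042],[0.24,0.24,0,0.06],[0.31,0.31,0,0.078],[0.38,0.38,0,0.096],[0.45,0.45,0,0.114],[0.52,0.52,0,0.13],[0.59,0.59,0,0.147],[0.65,0.65,0,0.16],[0.69,0.7,0,0.17],[0.72,0.73,0,0.172],[0.72,0.73,0,0.172],[0.72,0.73,0,0.172]]' 75; python3 - <<'E'
from fit import *
for k,t,z in((1,2.67,.004),(2,3.45,.008),(4,2.65,.012)): fit(k,["scene","side"],[.637,-.06,t],z)
B={0:(.441,.293),1:(.466,.397),2:(.562,.392),3:(.539,.278)}
for n in("wrist","scene","side"):
    c=cam(n)
    for d in vision.outline_of(n,"bottle1_centre"): print(n,np.array(d["point"]).round(),round(d["conf"],2),d["mask"].sum(),onplane(c,d["point"][::-1],.06)[0].round(3))
    cv2.imwrite(f"pics/b_{n}.png",c["frame"][:,:,::-1])
ims={n:cv2.imread(f"pics/b_{n}.png") for n in("wrist","scene","side")}
b=np.hstack([cv2.resize(ims["scene"][130:290,180:340],(400,400)),cv2.resize(ims["side"][100:260,160:320],(400,400))])
cv2.imwrite("pics/w14.png",np.vstack([b,np.pad(cv2.resize(ims["wrist"],(266,200)),((0,0),(0,534),(0,0)))]))
print(robot.get_obs()["position"])
E
```

```text
time: 34.75
position: [0.5896, -0.0356, 0.2843]
tool_rot: [0.243, 0.97, -0.0, 0.002]
ft_force: [-0.7, 0.6, -1.2]
grip_width: 0.0259
grip_force: 0.0
time: 35.92
position: [0.5003, 0.2594, 0.281]
tool_rot: [0.706, 0.708, -0.002, -0.001]
ft_force: [-0.1, 0.1, -0.2]
grip_width: 0.0651
grip_force: 0.0
1 ['scene'] centre [ 0.6364 -0.0624] yaw deg 153.2 IoU 0.399 grip [ 0.5543 -0.0209]
2 ['scene'] centre [ 0.6352 -0.0606] yaw deg 199.1 IoU 0.58 grip [ 0.5606 -0.0865]
4 ['scene'] centre [ 0.6281 -0.0588] yaw deg 148.2 IoU 0.784 grip [ 0.5796 -0.0288]
wrist [147. 209.] 0.63 1170 [0.437 0.295 0.06 ]
wrist [245. 305.] 0.16 3161 [0.58  0.145 0.06 ]
scene [133. 310.] 0.73 360 [0.436 0.295 0.06 ]
side [290. 263.] 0.92 472 [0.437 0.303 0.06 ]
side [197. 234.] 0.69 67 [0.618 0.011 0.06 ]
[0.5014397  0.25950543 0.28267465]
```

View pics/w14.png

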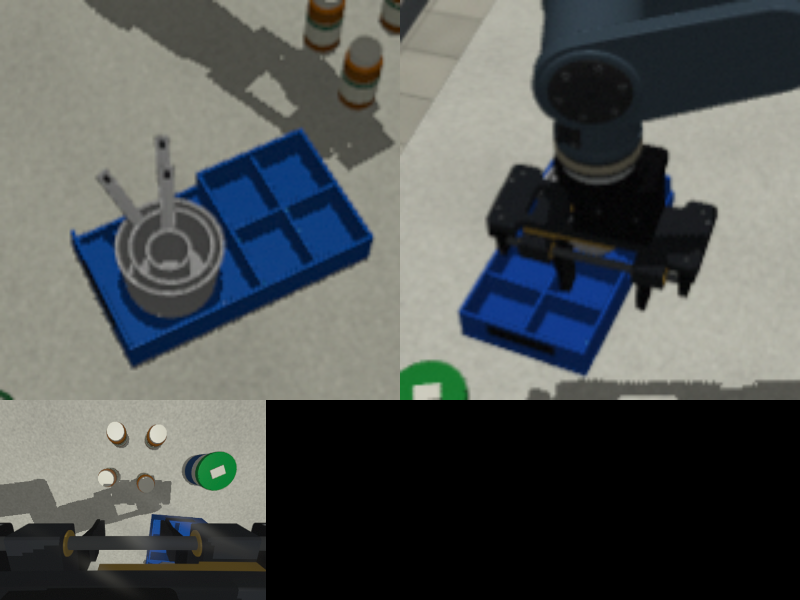

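Three cups are nested upright, with the handle tips at (105,178), (162,143) and (167,172) over the lip. Four bottle caps show in the wrist inset.

```bash
cat > bot.py <<'E'
from h import *
def bot(c,x,y,box=26):
    # orange body + bright cap blob near expected cap; cap-top centre by bright/grey contrast to surroundings
    p=proj(c,[[x,y,.1]])[0]; r,q=int(p[1]),int(p[0])
    r0,q0=max(r-box,0),max(q-box,0)
    f=c["frame"][r0:r+box,q0:q+box]; h=cv2.cvtColor(f,cv2.COLOR_RGB2HSV)
    am=(h[...,0]<20)&(h[...,1]>110)
    n,l,s,ce=cv2.connectedComponentsWithStats(cv2.morphologyEx(am.astype(np.uint8),cv2.MORPH_CLOSE,np.ones((5,5))))
    i=1+np.argmax(s[1:,4]) if n>1 else 0
    return p,s[i],np.array(ce[i])+[q0,r0],onplane(c,np.array(ce[i])+[q0,r0],.08)[0,:2]
E
python3 - <<'E'
from bot import *
c=cam("wrist"); s=cam("scene"); d=cam("side")
for x,y in((.4385,.2935),(.4655,.3975),(.5615,.392),(.539,.2775)):
    p=proj(c,[[x,y,.1]])[0]
    g=c["frame"].astype(int); r,q=np.round(p).astype(int); w=g[max(r-22,0):r+22,max(q-22,0):q+22]; 
    sat=w.max(2)-w.min(2); v=w.mean(2); cap=((v>205)&(sat<30))
    yy,xx=np.nonzero(cap); 
    print((x,y),p.round(),cap.sum(), onplane(c,[xx.mean()+max(q-22,0),yy.mean()+max(r-22,0)],.1)[0,:2].round(4) if cap.sum() else None, "v max",v.max())
    for n,k in(("scene",s),("side",d)):
        o=bot(k,x,y); print("   ",n,o[1],o[3].round(4))
E
```

```text
(0.4385, 0.2935) [206. 152.] 0 None v max 173.0
    scene [20 29 14 12 93] [0.4539 0.2812]
    side [ 18  28  18  15 126] [0.4337 0.312 ]
(0.4655, 0.3975) [224.  62.] 0 None v max 175.0
    scene [ 19  27  15  13 101] [0.4787 0.3855]
    side [ 19  29  18  14 114] [0.4576 0.418 ]
(0.5615, 0.392) [306.  68.] 0 None v max 44.666666666666664
    scene [  0   7  17  13 115] [0.4765 0.3835]
    side [ 18  28  18  15 114] [0.5528 0.4115]
(0.539, 0.2775) [284. 164.] 0 None v max 74.66666666666667
    scene [ 36   0  16   9 117] [0.4796 0.3887]
    side [ 19  27  17  15 118] [0.5308 0.2958]
```

```bash
sed -i 's/    return c$/    c["frame"]=c["frame"].copy()\n    return c/' h.py; python3 - <<'E'
from bot import *
c=cam("wrist"); s=cam("scene"); d=cam("side")
def caps(k,x,y,m):
    p=proj(k,[[x,y,.1]])[0]; r,q=np.round(p).astype(int); a,b=max(r-m,0),max(q-m,0)
    w=k["frame"][a:r+m,b:q+m].astype(int); cap=(w.mean(2)>190)&(w.max(2)-w.min(2)<40)
    n,l,st,ce=cv2.connectedComponentsWithStats(cap.astype(np.uint8))
    if n<2: return "none",w.mean(2).max()
    i=1+np.argmax(st[1:,4]); bb=st[i]; 
    return p.round(1),bb+[b,a,0,0,0],onplane(k,ce[i]+[b,a],.1)[0,:2].round(4)
for x,y in((.4385,.2935),(.4655,.3975),(.5615,.392),(.539,.2775)):
    print((x,y),caps(c,x,y,22)); print("  sc",caps(s,x,y,11));print("  sd",caps(d,x,y,11))
E
```

```text
(0.4385, 0.2935) ('none', np.float64(173.0))
  sc ('none', np.float64(147.33333333333334))
  sd ('none', np.float64(176.0))
(0.4655, 0.3975) ('none', np.float64(175.0))
  sc ('none', np.float64(146.66666666666666))
  sd ('none', np.float64(182.33333333333334))
(0.5615, 0.392) ('none', np.float64(44.666666666666664))
  sc ('none', np.float64(148.66666666666666))
  sd ('none', np.float64(179.33333333333334))
(0.539, 0.2775) ('none', np.float64(75.33333333333333))
  sc ('none', np.float64(152.0))
  sd ('none', np.float64(184.0))
```

```bash
cat > bot.py <<'E'
from h import *
def caps(k,x,y,m,th=165):
    p=proj(k,[[x,y,.1]])[0]; q,r=np.round(p).astype(int); a,b=max(r-m,0),max(q-m,0)
    w=k["frame"][a:r+m,b:q+m].astype(int); cap=(w.mean(2)>th)&(w.max(2)-w.min(2)<40)
    n,l,st,ce=cv2.connectedComponentsWithStats(cap.astype(np.uint8))
    if n<2: return "none",w.mean(2).max()
    i=1+np.argmax(st[1:,4])
    return st[i]-[m,m,0,0,0],onplane(k,ce[i]+[b,a],.1)[0,:2].round(4)
E
python3 - <<'E'
from bot import *
c=cam("wrist"); s=cam("scene"); d=cam("side")
for x,y in((.4385,.2935),(.4655,.3975),(.5615,.392),(.539,.2775)):
  for th in(185,205): print((x,y),th,caps(c,x,y,22,th),"sc",caps(s,x,y,11,th),"sd",caps(d,x,y,11,th))
E
```

```text
(0.4385, 0.2935) 185 (array([-17, -15,  29,  28, 624]), array([0.4348, 0.2959])) sc ('none', np.float64(171.0)) sd (array([ -7,  -5,  14,  12, 127]), array([0.4377, 0.2962]))
(0.4385, 0.2935) 205 (array([-16, -15,  28,  27, 561]), array([0.4354, 0.2966])) sc ('none', np.float64(171.0)) sd ('none', np.float64(203.33333333333334))
(0.4655, 0.3975) 185 (array([-18, -20,  32,  36, 896]), array([0.4625, 0.401 ])) sc ('none', np.float64(168.66666666666666)) sd (array([ -7,  -5,  14,  14, 160]), array([0.4654, 0.4004]))
(0.4655, 0.3975) 205 (array([-18, -20,  32,  35, 862]), array([0.4627, 0.4007])) sc ('none', np.float64(168.66666666666666)) sd ('none', np.float64(204.33333333333334))
(0.5615, 0.392) 185 (array([-17, -21,  32,  35, 883]), array([0.5599, 0.3955])) sc ('none', np.float64(169.33333333333334)) sd (array([ -7,  -6,  14,  14, 147]), array([0.5628, 0.395 ]))
(0.5615, 0.392) 205 (array([-17, -20,  31,  34, 782]), array([0.5589, 0.395 ])) sc ('none', np.float64(169.33333333333334)) sd ('none', np.float64(203.0))
(0.539, 0.2775) 185 ('none', np.float64(177.33333333333334)) sc ('none', np.float64(148.66666666666666)) sd ('none', np.float64(178.33333333333334))
(0.539, 0.2775) 205 ('none', np.float64(177.33333333333334)) sc ('none', np.float64(148.66666666666666)) sd ('none', np.float64(178.33333333333334))
```

```bash
python3 -m handwheel '[[0.034,0.064,0,0],[0.068,0.128,0.02,0],[0.068,0.128,0.1,0],[0.068,0.128,0.2,0],[0.068,0.128,0.3,0],[0.068,0.128,0.4,0],[0.068,0.128,0.5,0],[0.068,0.128,0.6,0],[0.068,0.128,0.68,0],[0.068,0.128,0.72,0],[0.068,0.128,0.74,0],[0.068,0.128,0.74,0],[0.068,0.128,0.74,0]]' && python3 -m handwheel '[[0,0,0,0],[0,0,0,0],[0,0,0,0],[0,0,0,0],[0,0,0,0],[0,0,0,0]]' 0 25; python3 - <<'E'
from h import *
from scipy.optimize import minimize
L=[]
for n,f in(("scene","s1"),("side","side0")):
    c=cam(n); im=cv2.resize(cv2.imread(f"pics/{f}.png"),(512,384),interpolation=cv2.INTER_AREA)
    h=cv2.cvtColor(im,cv2.COLOR_BGR2HSV); m=((h[...,0]>100)&(h[...,0]<130)&(h[...,1]>150)).astype(np.uint8)
    nn,l,st,ce=cv2.connectedComponentsWithStats(m); p=proj(c,[[.634,.06,.02]])[0]
    i=l[int(p[1])-5:int(p[1])+5,int(p[0])-5:int(p[0])+5].max(); hl=cv2.convexHull(np.argwhere(l==i)[:,::-1].astype(np.int32))
    M=np.zeros_like(m); cv2.fillConvexPoly(M,hl,1); L.append((c,M>0)); print(n,st[i])
def cost(q,L=L):
    J=0; cs,sn=np.cos(q[2]),np.sin(q[2])
    P=np.array([[q[0]+cs*a-sn*b,q[1]+sn*a+cs*b,z] for a in(-.085,.085) for b in(-.155,.155) for z in(0,.05)])
    for c,M in L:
        s=np.zeros((384,512),np.uint8); cv2.fillConvexPoly(s,np.int32(cv2.convexHull(np.float32(proj(c,P)))*16),1,shift=4); s=s>0
        J-=(s&M).sum()/(s|M).sum()/len(L)
    return J
for LL in(L,L[:1],L[1:]):
    r=minimize(cost,[.634,.007,-.077],args=(LL,),method="Nelder-Mead",options=dict(initial_simplex=[[.634,.007,-.077],[.644,.007,-.077],[.634,.017,-.077],[.634,.007,-.03]]))
    q=r.x; print(q.round(4),r.fun)
    print([(q[:2]+[np.cos(q[2])*a-np.sin(q[2])*b,np.sin(q[2])*a+np.cos(q[2])*b]).round(4).tolist() for a,b in((.041,.1175),(-.041,.1175),(.041,.0475),(-.041,.0475))])
E
```

```text
time: 38.35
position: [0.5409, 0.2802, 0.0616]
tool_rot: [0.707, 0.707, 0.001, 0.0]
ft_force: [0.1, 0.3, -0.0]
grip_width: 0.0653
grip_force: 0.0
time: 38.85
position: [0.5397, 0.28, 0.0612]
tool_rot: [0.707, 0.707, 0.0, -0.0]
ft_force: [-0.9, 0.6, 3.0]
grip_width: 0.0392
grip_force: 25.0
scene [ 209  182  120   94 5922]
side [ 184  159   85   90 4410]
[ 0.6383  0.0063 -0.081 ] -0.9559948057025834
[[0.6887, 0.1201], [0.607, 0.1267], [0.683, 0.0503], [0.6013, 0.0569]]
[ 0.6375  0.0094 -0.0692] -0.9528186274509803
[[0.6865, 0.1238], [0.6047, 0.1294], [0.6817, 0.0539], [0.5999, 0.0596]]
[ 0.6404  0.0047 -0.0662] -0.9630872483221476
[[0.6891, 0.1192], [0.6072, 0.1246], [0.6844, 0.0494], [0.6026, 0.0548]]
```

```bash
python3 -m handwheel '[[0,0,-0.04,0],[0,0,-0.12,0],[0,0,-0.22,0],[0,0,-0.32,0],[-0.04,0,-0.4,0],[-0.11,0,-0.43,0],[-0.18,0.04,-0.43,0],[-0.25,0.1,-0.43,0],[-0.32,0.17,-0.43,0],[-0.39,0.25,-0.43,0],[-0.46,0.33,-0.43,0],[-0.5,0.41,-0.43,0],[-0.53,0.47,-0.43,0],[-0.53,0.497,-0.43,0],[-0.53,0.497,-0.43,0],[-0.53,0.497,-0.43,0]]'; python3 - <<'E'
from h import *
for n in("scene","side"):
    c=cam(n)
    for d in vision.outline_of(n,"bottle1_centre")[:4]: print(n,np.array(d["point"]).round(),round(d["conf"],2),d["mask"].sum(),onplane(c,d["point"][::-1],.19)[0].round(3))
c=cam("scene");s=cam("side")
cv2.imwrite("pics/w15.png",cv2.resize(np.hstack([c["frame"][100:280,200:380,::-1],s["frame"][80:260,130:310,::-1]]),None,fx=2.2,fy=2.2,interpolation=cv2.INTER_CUBIC))
E
```

```text
time: 40.28
position: [0.6878, 0.1215, 0.1891]
tool_rot: [0.707, 0.707, -0.001, -0.001]
ft_force: [-0.3, 0.4, -1.8]
grip_width: 0.0389
grip_force: 25.0
scene [228. 246.] 0.3 451 [ 0.686 -0.091  0.19 ]
side [286. 260.] 0.57 481 [0.428 0.363 0.19 ]
```

```bash
python3 -m handwheel '[[0,0,0.06,0],[0,0,0.14,0],[0,0,0.2,0],[0,0,0.25,0],[0,0,0.3,0],[0,0,0.34,0],[0,0,0.37,0],[0,0,0.39,0],[0,0,0.39,0]]' && python3 -m handwheel '[[0,0,0.01,0],[0,0,0.018,0],[0,0,0.025,0],[0,0,0.025,0]]'
```

```text
time: 41.33
position: [0.688, 0.1209, 0.0713]
tool_rot: [0.707, 0.707, -0.001, -0.001]
ft_force: [-0.4, 0.0, -1.8]
grip_width: 0.0395
grip_force: 25.0
time: 41.67
position: [0.6893, 0.1208, 0.0654]
tool_rot: [0.707, 0.707, 0.0, 0.0]
ft_force: [0.5, 0.0, -2.2]
grip_width: 0.0394
grip_force: 25.0
```

```bash
python3 -m handwheel '[[0,0,0.006,0],[0,0,0.006,0]]' && python3 -m handwheel '[[0,0,0,0],[0,0,0,0],[0,0,0,0],[0,0,0,0],[0,0,-0.04,0],[0,0,-0.14,0],[0,0,-0.26,0],[0,0,-0.38,0],[0,-0.05,-0.43,0],[0.03,-0.15,-0.43,0],[0.08,-0.26,-0.43,0],[0.16,-0.37,-0.43,0],[0.25,-0.48,-0.43,0],[0.34,-0.59,-0.43,0],[0.43,-0.69,-0.43,0],[0.52,-0.78,-0.43,0],[0.583,-0.84,-0.43,0],[0.583,-0.84,-0.43,0],[0.583,-0.84,-0.43,0]]' 70; python3 - <<'E'
from bot import *
c=cam("wrist"); s=cam("scene")
for x,y in((.4365,.296),(.464,.4005),(.561,.395)): print(caps(c,x,y,22,185),caps(s,x,y,9,160))
for n in("scene","side"):
    c=cam(n)
    for d in vision.outline_of(n,"bottle1_centre")[:4]: print(n,np.array(d["point"]).round(),round(d["conf"],2),d["mask"].sum(),onplane(c,d["point"][::-1],.07)[0].round(3))
print(proj(cam("scene"),[[.689,.121,.104],[.689,.121,.08]]),robot.get_obs()["position"])
E
```

```text
time: 41.83
position: [0.6895, 0.1209, 0.0652]
tool_rot: [0.707, 0.707, 0.0, 0.0]
ft_force: [-2.6, -0.2, 5.6]
grip_width: 0.0394
grip_force: 25.0
time: 43.42
position: [0.4363, 0.2968, 0.1933]
tool_rot: [0.706, 0.708, 0.001, 0.0]
ft_force: [0.3, 0.6, -0.1]
grip_width: 0.061
grip_force: 0.0
('none', np.float64(162.0)) ('none', np.float64(147.0))
(array([ -21,  -22,   41,   43, 1415]), array([0.4626, 0.4011])) (array([-5, -4, 11,  8, 62]), array([0.4649, 0.4011]))
(array([-21, -21,  20,  41, 502]), array([0.5498, 0.3956])) (array([-5, -3, 11,  8, 74]), array([0.5618, 0.3957]))
scene [305. 172.] 0.75 1230 [ 0.72  -0.334  0.07 ]
scene [229. 281.] 0.66 4097 [0.684 0.021 0.07 ]
scene [133. 310.] 0.6 432 [0.442 0.292 0.07 ]
side [175. 225.] 0.48 279 [ 0.672 -0.062  0.07 ]
[[312.55960811 207.96607319]
 [311.7214905  212.24573371]] [0.43788371 0.29496949 0.19226354]
```

```bash
python3 -m handwheel '[[0,0.003,0.06,0],[0,0.003,0.16,0],[0,0.003,0.26,0],[0,0.003,0.35,0],[0,0.003,0.41,0],[0,0.003,0.443,0],[0,0.003,0.443,0],[0,0.003,0.443,0]]' && python3 -m handwheel '[[0,0,0,0],[0,0,0,0],[0,0,0,0],[0,0,0,0],[0,0,0,0],[0,0,0,0]]' 0 25 && python3 -m handwheel '[[0,0,-0.04,0],[0,0,-0.12,0],[0,0,-0.22,0],[0,0,-0.32,0],[0,0,-0.4,0],[0,0,-0.43,0],[0,0,-0.43,0]]'
```

```text
time: 44.43
position: [0.4383, 0.2956, 0.0594]
tool_rot: [0.707, 0.707, -0.0, -0.0]
ft_force: [-0.2, -0.1, -0.3]
grip_width: 0.0611
grip_force: 0.0
time: 44.93
position: [0.438, 0.296, 0.0602]
tool_rot: [0.707, 0.707, 0.0, 0.0]
ft_force: [-1.7, -1.5, 5.3]
grip_width: 0.0394
grip_force: 25.0
time: 45.52
position: [0.4393, 0.2964, 0.1905]
tool_rot: [0.707, 0.707, 0.002, 0.001]
ft_force: [0.3, 0.1, -0.6]
grip_width: 0.0389
grip_force: 25.0
```

```bash
python3 -m handwheel '[[-0.04,0.04,0,0],[-0.11,0.11,0,0],[-0.19,0.19,0,0],[-0.27,0.27,0,0],[-0.35,0.35,0,0],[-0.43,0.43,0,0],[-0.51,0.51,0,0],[-0.59,0.59,0,0],[-0.66,0.66,0,0],[-0.72,0.72,0,0],[-0.77,0.77,0,0],[-0.81,0.81,0,0],[-0.817,0.817,0,0],[-0.817,0.817,0,0],[-0.817,0.817,0,0]]' && python3 -m handwheel '[[0,0,0.06,0],[0,0,0.14,0],[0,0,0.2,0],[0,0,0.25,0],[0,0,0.3,0],[0,0,0.34,0],[0,0,0.37,0],[0,0,0.39,0],[0,0,0.4,0],[0,0,0.41,0],[0,0,0.41,0]]' && python3 -m handwheel '[[0,0,0.01,0],[0,0,0.016,0],[0,0,0.016,0]]'
```

```text
time: 46.77
position: [0.6811, 0.0514, 0.1863]
tool_rot: [0.707, 0.707, -0.001, -0.002]
ft_force: [0.1, 0.6, -1.7]
grip_width: 0.0393
grip_force: 25.0
time: 47.68
position: [0.683, 0.0507, 0.0654]
tool_rot: [0.707, 0.707, 0.0, 0.0]
ft_force: [-0.0, 0.7, -1.5]
grip_width: 0.0396
grip_force: 25.0
time: 47.93
position: [0.684, 0.0505, 0.0643]
tool_rot: [0.707, 0.707, 0.001, 0.001]
ft_force: [-3.2, 1.2, 10.1]
grip_width: 0.0389
grip_force: 25.0
```

```bash
python3 -m handwheel '[[0,0,0,0],[0,0,0,0],[0,0,0,0],[0,0,0,0],[0,0,-0.04,0],[0,0,-0.14,0],[0,0,-0.26,0],[0,0,-0.38,0],[0.05,-0.05,-0.44,0],[0.13,-0.12,-0.44,0],[0.22,-0.2,-0.44,0],[0.31,-0.28,-0.44,0],[0.4,-0.35,-0.44,0],[0.5,-0.405,-0.44,0],[0.6,-0.405,-0.44,0]]' 70 && python3 -m handwheel '[[0.1,0,0,0],[0.2,0,0,0],[0.3,0,0,0],[0.4,0,0,0],[0.49,0,0,0],[0.548,0,0,0],[0.548,0,0,0],[0.548,0,0,0]]'; python3 - <<'E'
from bot import *
s=cam("side"); c=cam("scene")
for x,y in((.464,.4005),(.5615,.3955)): print(caps(c,x,y,9,160),caps(s,x,y,11,175))
from fit import *
for k,t,z in((1,2.67,.004),(2,3.45,.008),(4,2.65,.012)): fit(k,["scene","side"],[.637,-.06,t],z)
E
```

```text
time: 49.18
position: [0.5573, 0.2317, 0.1934]
tool_rot: [0.707, 0.707, -0.001, -0.001]
ft_force: [0.1, -0.7, -0.3]
grip_width: 0.0608
grip_force: 0.0
time: 49.85
position: [0.5611, 0.3958, 0.1929]
tool_rot: [0.706, 0.708, -0.0, 0.0]
ft_force: [0.5, 0.1, 0.0]
grip_width: 0.0608
grip_force: 0.0
(array([-5, -4, 11,  8, 68]), array([0.4643, 0.4016])) (array([ -7,  -7,  15,  14, 166]), array([0.465 , 0.4011]))
('none', np.float64(147.66666666666666)) (array([ 7, -9,  4,  7, 27]), array([0.5456, 0.3731]))
1 ['scene'] centre [ 0.6354 -0.0613] yaw deg 152.6 IoU 0.313 grip [ 0.5538 -0.0189]
2 ['scene'] centre [ 0.638  -0.0597] yaw deg 200.2 IoU 0.539 grip [ 0.5639 -0.0869]
4 ['scene', 'side'] centre [ 0.637 -0.063] yaw deg 151.0 IoU 0.467 grip [ 0.5872 -0.0353]
```

```bash
python3 -m handwheel '[[0,0,0.06,0],[0,0,0.16,0],[0,0,0.26,0],[0,0,0.35,0],[0,0,0.41,0],[0,0,0.443,0],[0,0,0.443,0],[0,0,0.443,0]]' && python3 -m handwheel '[[0,0,0,0],[0,0,0,0],[0,0,0,0],[0,0,0,0],[0,0,0,0],[0,0,0,0]]' 0 25 && python3 -m handwheel '[[0,0,-0.04,0],[0,0,-0.12,0],[0,0,-0.22,0],[0,0,-0.32,0],[-0.04,0,-0.4,0],[-0.11,0.02,-0.43,0],[-0.2,0.03,-0.43,0],[-0.29,0.05,-0.43,0],[-0.38,0.07,-0.43,0],[-0.47,0.09,-0.43,0],[-0.56,0.1,-0.43,0],[-0.65,0.12,-0.43,0],[-0.73,0.13,-0.43,0],[-0.8,0.14,-0.43,0],[-0.86,0.148,-0.43,0],[-0.895,0.148,-0.43,0],[-0.895,0.148,-0.43,0],[-0.895,0.148,-0.43,0]]'
```

```text
time: 51.22
position: [0.5617, 0.3953, 0.0599]
tool_rot: [0.707, 0.707, 0.0, 0.0]
ft_force: [0.0, 0.1, 0.3]
grip_width: 0.0608
grip_force: 0.0
time: 51.72
position: [0.5618, 0.3954, 0.0609]
tool_rot: [0.707, 0.707, 0.001, 0.0]
ft_force: [-0.9, 0.1, 4.4]
grip_width: 0.0392
grip_force: 25.0
time: 53.22
position: [0.6056, 0.1266, 0.1889]
tool_rot: [0.708, 0.707, 0.0, -0.0]
ft_force: [-0.8, 0.9, -2.2]
grip_width: 0.0393
grip_force: 25.0
```

```bash
python3 -m handwheel '[[0,0,0.06,0],[0,0,0.14,0],[0,0,0.2,0],[0,0,0.25,0],[0,0,0.3,0],[0,0,0.34,0],[0,0,0.37,0],[0,0,0.39,0],[0,0,0.4,0],[0,0,0.41,0],[0,0,0.41,0]]' && python3 -m handwheel '[[0,0,0.01,0],[0,0,0.018,0],[0,0,0.018,0]]' && python3 -m handwheel '[[0,0,0,0],[0,0,0,0],[0,0,0,0],[0,0,0,0],[0,0,-0.04,0],[0,0,-0.14,0],[0,0,-0.26,0],[0,0,-0.38,0],[0.05,-0.03,-0.44,0],[0.15,-0.08,-0.44,0],[0.26,-0.13,-0.44,0],[0.37,-0.19,-0.44,0],[0.48,-0.25,-0.44,0],[0.59,-0.31,-0.44,0],[0.7,-0.36,-0.44,0],[0.8,-0.41,-0.44,0],[0.88,-0.46,-0.44,0],[0.913,-0.472,-0.44,0],[0.913,-0.472,-0.44,0],[0.913,-0.472,-0.44,0]]' 66; python3 - <<'E'
from bot import *
s=cam("side"); c=cam("scene")
for x,y in((.464,.4005),(.689,.121),(.683,.051),(.606,.127)): print(caps(c,x,y,9,150),caps(s,x,y,11,165))
E
```

```text
time: 54.13
position: [0.606, 0.1267, 0.0657]
tool_rot: [0.707, 0.707, 0.0, 0.0]
ft_force: [-0.3, -0.9, -0.7]
grip_width: 0.0391
grip_force: 25.0
time: 54.38
position: [0.6068, 0.1267, 0.0647]
tool_rot: [0.707, 0.707, 0.001, 0.001]
ft_force: [-4.4, -0.5, 17.4]
grip_width: 0.0393
grip_force: 25.1
time: 56.05
position: [0.4645, 0.4003, 0.1926]
tool_rot: [0.707, 0.708, 0.0, 0.001]
ft_force: [0.8, -0.1, 1.2]
grip_width: 0.0571
grip_force: 0.0
('none', np.float64(143.33333333333334)) (array([  1, -11,  10,   9,  56]), array([0.454 , 0.3755]))
(array([ -6,  -6,  13,  11, 114]), array([0.6854, 0.1225])) (array([-11, -11,  18,  16, 187]), array([0.7048, 0.113 ]))
(array([ -8,  -6,  14,  11, 118]), array([0.6804, 0.0505])) (array([-11, -11,   9,  17, 109]), array([0.7133, 0.0388]))
(array([ -6,  -7,  14,  12, 110]), array([0.6031, 0.1291])) ('none', np.float64(75.66666666666667))
```

```bash
python3 -m handwheel '[[0,0,0.06,0],[0,0,0.16,0],[0,0,0.26,0],[0,0,0.35,0],[0,0,0.41,0],[0,0,0.443,0],[0,0,0.443,0],[0,0,0.443,0]]' && python3 -m handwheel '[[0,0,0,0],[0,0,0,0],[0,0,0,0],[0,0,0,0],[0,0,0,0],[0,0,0,0]]' 0 25 && python3 -m handwheel '[[0,0,-0.04,0],[0,0,-0.12,0],[0,0,-0.22,0],[0,0,-0.32,0],[-0.04,0.02,-0.4,0],[-0.12,0.05,-0.43,0],[-0.22,0.09,-0.43,0],[-0.32,0.13,-0.43,0],[-0.42,0.17,-0.43,0],[-0.51,0.21,-0.43,0],[-0.6,0.24,-0.43,0]]' && python3 -m handwheel '[[-0.08,0.03,0,0],[-0.16,0.07,0,0],[-0.24,0.11,0,0],[-0.32,0.15,0,0],[-0.4,0.18,0,0],[-0.47,0.2,0,0],[-0.52,0.215,0,0],[-0.547,0.215,0,0],[-0.547,0.215,0,0],[-0.547,0.215,0,0]]'
```

```text
time: 56.82
position: [0.4652, 0.3997, 0.0596]
tool_rot: [0.708, 0.707, -0.0, 0.0]
ft_force: [0.8, 0.2, 0.5]
grip_width: 0.0576
grip_force: 0.0
time: 57.32
position: [0.4646, 0.4009, 0.0606]
tool_rot: [0.707, 0.707, 0.001, 0.0]
ft_force: [-2.1, 0.0, 6.2]
grip_width: 0.0391
grip_force: 25.0
time: 58.23
position: [0.5368, 0.2189, 0.1888]
tool_rot: [0.707, 0.707, 0.0, 0.0]
ft_force: [-0.1, 0.3, -1.1]
grip_width: 0.0393
grip_force: 25.0
time: 59.07
position: [0.6, 0.0569, 0.1883]
tool_rot: [0.707, 0.707, -0.0, -0.001]
ft_force: [0.3, -0.1, -2.7]
grip_width: 0.0389
grip_force: 25.0
```

```bash
python3 -m handwheel '[[0,0,0.06,0],[0,0,0.14,0],[0,0,0.2,0],[0,0,0.25,0],[0,0,0.3,0],[0,0,0.34,0],[0,0,0.37,0],[0,0,0.39,0],[0,0,0.4,0],[0,0,0.41,0],[0,0,0.41,0]]' && python3 -m handwheel '[[0,0,0.01,0],[0,0,0.016,0],[0,0,0.016,0]]' && python3 -m handwheel '[[0,0,0,0],[0,0,0,0],[0,0,0,0],[0,0,0,0],[0,0,-0.04,0],[0,0,-0.14,0],[0,0,-0.26,0],[0,0,-0.38,0],[0.05,-0.03,-0.5,0],[0.15,-0.08,-0.6,0],[0.26,-0.13,-0.7,0],[0.37,-0.19,-0.7,0],[0.48,-0.25,-0.7,0],[0.59,-0.31,-0.7,0],[0.7,-0.36,-0.7,0],[0.8,-0.41,-0.7,0],[0.8,-0.41,-0.7,0],[0.8,-0.41,-0.7,0]]' 66; python3 - <<'E'
from fit import *
for k,t,z in((1,2.67,.004),(2,3.45,.008),(4,2.65,.012)): fit(k,["scene"],[.637,-.06,t],z)
c=cam("scene");s=cam("side")
cv2.imwrite("pics/w16.png",np.hstack([cv2.resize(c["frame"][100:350,120:370,::-1],(400,400),interpolation=cv2.INTER_CUBIC),cv2.resize(s["frame"][70:320,130:380,::-1],(400,400),interpolation=cv2.INTER_CUBIC)]))
E
```

```text
time: 59.98
position: [0.6009, 0.0564, 0.0654]
tool_rot: [0.707, 0.707, 0.0, 0.0]
ft_force: [0.3, 0.4, -1.9]
grip_width: 0.0393
grip_force: 25.0
time: 60.23
position: [0.6016, 0.0563, 0.0645]
tool_rot: [0.707, 0.707, 0.001, 0.001]
ft_force: [-5.5, 0.7, 15.7]
grip_width: 0.039
grip_force: 25.0
time: 61.73
position: [0.4767, 0.2977, 0.2713]
tool_rot: [0.706, 0.708, 0.0, 0.0]
ft_force: [-0.3, -0.7, 0.1]
grip_width: 0.0575
grip_force: 0.0
1 ['scene'] centre [ 0.6354 -0.0613] yaw deg 153.3 IoU 0.346 grip [ 0.5533 -0.0199]
2 ['scene'] centre [ 0.6309 -0.0589] yaw deg 202.2 IoU 0.531 grip [ 0.5578 -0.0887]
4 ['scene'] centre [ 0.6325 -0.0637] yaw deg 149.0 IoU 0.804 grip [ 0.5836 -0.0343]
```

View pics/w16.png

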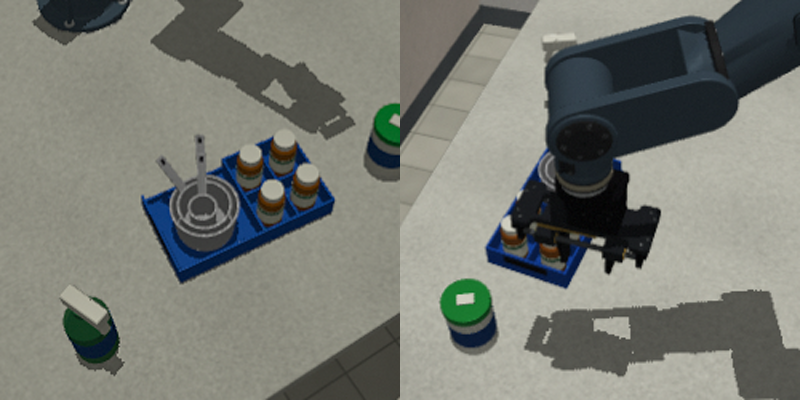

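The last picture shows the three cups nested upright around (205,210), handles out over the lip, and four bottles upright in their pockets. The tub and spray bottle are where they were, and the arm is clear. Handing in.

```bash
python3 -c "
from rig import job
print(job.hand_in())"
```

```text
the job is handed in; nothing more can be done
None
```

I handed in the job at about 62 s of the 210 s allowed, and no verdict came back. In the last picture cup1, cup2 and cup4 (cup3 was absent) are nested upright with their handles over the front lip, all four bottles stand in pockets of their own, and the tub and spray bottle were not disturbed.

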